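# Shut the soldering bench down for the night

### The job

Shut the soldering bench down for the night. Lift the copper pickle pot off its warmer, keeping it level, and stand it squarely on the white tile; swing the chemical cupboard's door wide open by its handle, stand every tub and bottle that was left out on the bench upright in the cupboard's pull-out tray, then push the tray fully home and shut the door. Leave the steel doming block, the mug of brushes and the soldering brick where they are.

Things in the scene. Friction and masses are not known exactly. Their poses are not given: they have to be found in the camera images.
- cupboard: fixed grey steel bench cupboard, 280 mm deep (its x), 280 mm wide (its y), 250 mm high, 12 mm walls; origin at the centre of its underside; its front, with the door, looks along its -x axis (towards the robot). Inside is one pull-out tray; clear opening 256 mm wide and 226 mm high
- door (a joint): angle of the cupboard's door about its upright hinge on the cupboard's +y (left) edge: 0 shut, grows as the free edge swings out towards the robot and to the left, stops at 1.9 rad. It may start ajar. A friction hinge: it stays where it is left and needs about 1 N at the handle. The door is 18 mm thick, 280 mm wide, 246 mm high
- door_handle (a point): middle of the door's upright steel bar handle: round bar 11 mm thick, 100 mm long (50 mm above and below this point; top about 15 mm below the roof), 35 mm in front of the door's outer face, on two stubs 42 mm above and below this point, 35 mm from the door's free edge; it moves with the door, z up. With the door shut it is 245 mm to the right of and 53 mm in front of the hinge axis
- door_hinge (a point): point on the door's upright hinge axis at the height of the handle's middle, at the cupboard's front left edge
- tray (a joint): how far the cupboard's tray is drawn out towards the cupboard's front: 0 fully home, 0.21 m fully out (stop). Slides with about 1.5 N of friction and stays where it is left
- tray_in (a point): centre of the tray's inner floor, 22 mm above the bench; axes as the cupboard's. Floor: x from -97 to +102 mm, y from -115 to +115 mm; side and back walls 24 mm high above it, front panel (-x side, 10 mm thick) 84 mm. Home, the panel is 45 mm behind the cupboard's front face; fully out, the floor beyond x = +57 mm is still under the roof
- tray_handle (a point): middle of the tray's upright steel bar handle: round bar 11 mm thick, 70 mm long (35 mm above and below this point), 35 mm in front of the tray's front panel, on two stubs 30 mm above and below this point; 66 mm above the bench, midway across; home, it is 10 mm behind the cupboard's front face
- warmer: fixed white hot plate, 150 x 150 mm, 50 mm high, with a round dark plate (124 mm) on top on which the pot stands at the start; origin at the centre of its underside
- pot: lidded copper pickle pot, 114 mm across its lid, foot 92 mm across, 84 mm high to the top of the lid, with a stiff steel arch handle up to 146 mm, about 0.7 kg; origin at the centre of its underside, z axis up
- pot_handle (a point): middle of the top of the pot's arch handle, 140 mm above the pot's underside: a straight round bar 12 mm thick, 68 mm long, along this frame's y axis; 50 mm of free space below it; it moves with the pot
- tile: fixed white ceramic tile, 160 x 160 mm, 8 mm thick, on which the pot must be stood; origin at the centre of its underside
- tub1: white plastic screw-lid tub, upright, 60 mm diameter, straight-walled to 66 mm, 89 mm high over its lid, about 0.25 kg; origin at the centre of its underside, z axis up through the lid. One of the chemicals; may be absent
- tub2: white plastic screw-lid tub, upright, 60 mm diameter, straight-walled to 66 mm, 89 mm high over its lid, about 0.25 kg; origin at the centre of its underside, z axis up through the lid. One of the chemicals; may be absent
- bottle1: amber glass bottle, upright, 60 mm diameter, straight-walled to 60 mm, then a shoulder to a narrow neck with a black cap 31 mm wide, 98 mm high in all, about 0.25 kg; origin at the centre of its underside, z axis up. One of the chemicals; may be absent
- bottle2: amber glass bottle, upright, 60 mm diameter, straight-walled to 60 mm, then a shoulder to a narrow neck with a black cap 31 mm wide, 98 mm high in all, about 0.25 kg; origin at the centre of its underside, z axis up. One of the chemicals; may be absent
- block: bystander: steel doming block, a 60 mm cube with round hollows in its faces; origin at the centre of its underside
- mug: bystander: blue mug holding brushes, 76 mm diameter, 90 mm high (brushes to 185 mm); origin at the centre of its underside
- brick: bystander: pale soldering brick, 180 x 90 x 30 mm; origin at the centre of its underside
Mind the look-alikes: they are no part of the job. What is shaped like the bottle1 but yellow is not meant. Leave any pink look-alike of the bottle2 alone.

How it is judged:
By the outcome, as a careful person would: the job done as asked, in the order asked, and still so for the second after the job is handed in, with the robot touching nothing.
Of tub1, tub2, bottle1, bottle2 only 2 to 4 are there at a start; the rules pass over those that are not, and their reading is None.
At some moment in a run one of tub1, tub2, bottle1, bottle2 may be knocked a few centimetres aside while the robot is not near it.
It also fails if it takes over 210 s, if anything falls off the work surface, if the arm or the gripper's body presses on something with over 40 N, if the wrist force passes 120 N, or if a joint passes its speed limit or range.

### The arm

A 6-joint arm with a two-finger parallel gripper is mounted at the origin on the work surface. World frame = base frame: x ahead of the robot, y to its left, z up, the work surface at z = 0. Lengths are in m, angles in rad, forces in N, time in s.
With the tool pointing down it reaches from about 0.375 to 0.975 m from the base axis. Payload 3.8 kg.
Tool frame: the origin (TCP) lies between the finger pads, 19 mm behind the fingertips; this is the grasp point; z points along the fingers, y is the direction in which the jaws open and shut (so a half turn about z gives the same grasp; the last joint's range is limited). The gripper opens to 85 mm and grips with 20 to 120 N. Pads are 22 mm wide; open, the fingers measure 114 mm over their backs; the gripper's body (76 mm by 85 mm) begins 54 mm behind the grasp point. The pads swing forward as they close: fully open they stand 13 mm farther back than shut.
Start: joints at [-1.273, 0.264, 1.604, -0, 1.274, -0.037], TCP at [0.222, -0.638, 0.25] pointing down, gripper open.
Joint ranges: [-2.63, 2.63], [-0.94, 2.18], [0.31, 2.57], [-1.31, 4.45], [0, 2.66], [-2.55, 2.55]. Speed limits (rad/s): [2.57, 2.57, 3.14, 3.14, 3.14, 3.14].

### API

Orientations are given as a rotation vector (axis times angle).
In Python, from workcell import readout, read_camera, camera_params, bot gives the robot as it stands.
- The arm moves only by the tool apply_moves, never from a script. Its argument "plan" is a list that holds one entry, the list of rows, each a list of 7 numbers: the shift along the tool's x, y, z each as a share of 1000 mm, from -1 to 1, then the turn, a rotation vector about the tool's x, y, z each as a share of pi rad, from -1 to 1, then the gripper command: -1 is fully open, 1 is shut, values between are in proportion. A call has exactly 8 rows; each row is the pose to reach, as a shift and turn from the pose commanded when the call began, along the tool's axes at that moment, turning the shorter way round; what a row does not reach only later rows make up. A row lasts 1/12 s, in which the tool goes at most 41.7 mm and 7.16 degrees, less where a joint would pass 70% of its speed; a pose out of reach is approached as far as the arm can. A call with a number of a shift or a turn outside -1 to 1 is refused whole. A call with a gripper value outside its range is refused whole. The fingers move at their own pace and stop on an object; "force" is the grip in N (left out, the last holds). Time passes only in rows, so rows that repeat a pose let the fingers close, or fill a call up. It gives the time, the measured TCP pose, the force and the opening at its end, in the units of the state.
- readout.read_state(): the state, without advancing time (a new reading comes with each control period).
- read_camera(name): name is "scene" or "top" or "wrist"; returns the picture (420x560x3 uint8, red, green, blue); there is no depth.
- camera_params(name): a dict with "fovy" (degrees; the focal length in pixels is half the picture's height over the tangent of half this angle, whatever the lens; pixels are square), "cx", "cy" (the principal point, pixels), "rvec" (rotation vector, rad) and "tvec" (3), from world to camera coordinates, as OpenCV has them; the wrist camera has in their place "hand_eye" (4x4, takes a point from camera to tool coordinates, whose origin is the TCP and whose axes are the flange's). Camera axes: x right, y down, z forward; pixel columns grow to the right and rows downward; lengths in m; the calibration is good to about 2 mm. A picture is of the moment at which its call begins: read the wrist's pose just before it. camera_params takes no time and is no camera call.
- bot.finish_job(): hands the job in, once; it reports no verdict.
The state is a dict: "time": time; "q": joint angles; "joint_vel": joint speeds; "joint_torque": joint torques, N m; "tool_pos": TCP position; "tcp_rot": TCP orientation; "wrist_force": force on the tool from outside, world axes, zero at the start; "torque": the same for the moment, N m; "width": opening from 0.0 (shut) to 1.0 (fully open).
Only numpy, scipy, OpenCV 4.12 (cv2) and the standard library are available. Lean on these libraries where they do the work, as an engineer would, in place of code of your own. Each camera call takes 0.05 s, during which the arm holds its last target.

## Working session

There is one attempt and no reset: what is moved stays moved. The work goes in short steps, Python scripts to look and compute and a tool call to move; the robot and the scene stay as the last step left them, time stands still between calls to the robot, and variables do not carry over. Pictures are saved under pics/ and viewed, and the job is handed in when it is done.

Besides the shell and the picture viewer there is one more tool, called after "Request:" as name(argument=value, ...) on one line, values as JSON. apply_moves: Moves the arm, as the interface text tells. Shift numbers are shares of 1000 mm and turn numbers shares of pi rad, none past 1 either way. Its arguments: {"type":"object","properties":{"plan":{"type":"array","items":{"type":"array","items":{"type":"array","items":{"type":"number","minimum":-1,"maximum":1}}}},"force":{"type":"number"}},"required":["plan"]}

```bash
mkdir -p pics; ls; cat > h.py <<'E'
import numpy as np, cv2
from scipy.spatial.transform import Rotation as R
from workcell import readout, read_camera, camera_params, bot
def snap(name, fn, crop=None, scale=1):
    im=read_camera(name); cv2.imwrite('pics/raw_'+fn+'.png', im[...,::-1])
    o=im
    if crop: o=im[crop[1]:crop[3],crop[0]:crop[2]]
    if scale!=1: o=cv2.resize(o,None,fx=scale,fy=scale,interpolation=cv2.INTER_CUBIC)
    cv2.imwrite('pics/'+fn+'.png', o[...,::-1]); return im
def cam(name):
    p=camera_params(name); f=210/np.tan(np.radians(p['fovy'])/2)
    if 'hand_eye' in p:
        s=readout.read_state(); T=np.eye(4);T[:3,:3]=R.from_rotvec(s['tcp_rot']).as_matrix();T[:3,3]=s['tool_pos']
        W=T@np.array(p['hand_eye']); Rm=W[:3,:3].T; t=-Rm@W[:3,3]
    else:
        Rm=R.from_rotvec(p['rvec']).as_matrix(); t=np.array(p['tvec'])
    return f,p['cx'],p['cy'],Rm,t
def ray(c,u,v,z):
    f,cx,cy,Rm,t=c; d=Rm.T@np.array([(u-cx)/f,(v-cy)/f,1]); o=-Rm.T@t
    return o+d*(z-o[2])/d[2]
def proj(c,P):
    f,cx,cy,Rm,t=c; q=np.atleast_2d(P)@Rm.T+t; return np.c_[cx+f*q[:,0]/q[:,2],cy+f*q[:,1]/q[:,2]]
def st():
    s=readout.read_state(); print({k:np.round(v,4).tolist() for k,v in s.items() if k!='joint_vel'}); return s
E
python3 - <<'E'
from h import *
st()
for n in ['scene','top','wrist']: print(n,camera_params(n)); snap(n,n+'0')
E
```

```text
pics
{'time': 0.0, 'q': [-1.2729, 0.2647, 1.6054, 0.0, 1.2737, -0.0369], 'joint_torque': [-0.0009, -51.5115, -36.7315, -0.0001, 0.0129, 0.0], 'tool_pos': [0.2216, -0.6369, 0.2487], 'tcp_rot': [-3.0955, -0.523, 0.0004], 'wrist_force': [0.2348, -0.147, 0.1423], 'torque': [0.0301, 0.0029, 0.0325], 'width': 0.9955}
scene {'fovy': 42.201571835941905, 'cx': 278.696338031203, 'cy': 218.98483564490547, 'rvec': array([ 2.49902243,  1.34353496, -0.21201606]), 'tvec': array([-0.30909933, -0.3865687 ,  1.8379984 ])}
top {'fovy': 45.07208945054508, 'cx': 283.1200682062069, 'cy': 208.44146279811335, 'rvec': array([ 2.12649221, -2.15928118,  0.14288367]), 'tvec': array([0.03239087, 0.55936383, 1.67610393])}
wrist {'fovy': 62.371659708430116, 'cx': 279.5059826864432, 'cy': 206.48696377233645, 'hand_eye': array([[-1.00322500e-03, -9.51051638e-01, -3.09030379e-01,
         8.04482880e-02],
       [ 9.99999354e-01, -1.11916896e-03,  1.97919432e-04,
        -3.50233556e-04],
       [-5.34088807e-04, -3.09029981e-01,  9.51052147e-01,
        -1.23839268e-01],
       [ 0.00000000e+00,  0.00000000e+00,  0.00000000e+00,
         1.00000000e+00]])}
```

View pics/scene0.png

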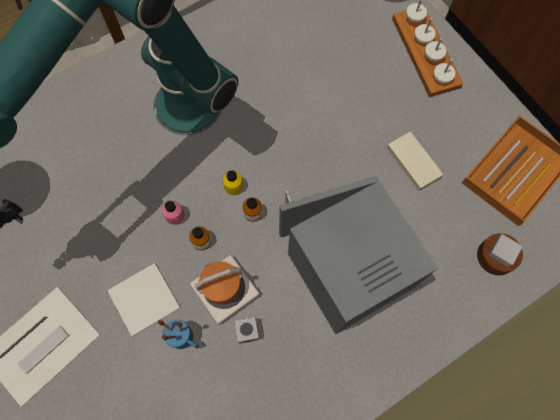

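View pics/top0.png

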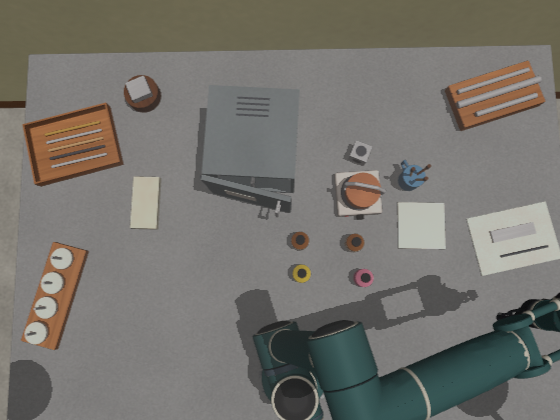

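View pics/wrist0.png

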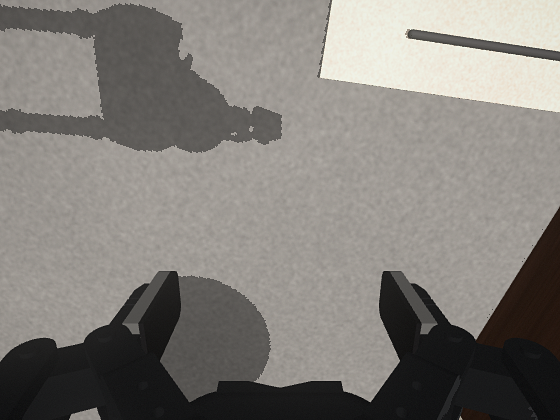

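```bash
python3 - <<'E'
from h import *
s=cv2.imread('pics/raw_scene0.png'); t=cv2.imread('pics/raw_top0.png')
a=cv2.resize(s[130:350,90:370],None,fx=2.8,fy=2.7); cv2.imwrite('pics/c1.png',a)
b=cv2.resize(t[70:300,190:470],None,fx=2.8,fy=2.6); cv2.imwrite('pics/c2.png',b)
c=np.hstack([cv2.resize(s[0:110,380:490],(400,400)),cv2.resize(t[235:355,15:115],(400,400))]); cv2.imwrite('pics/c3.png',c)
ct=cam('top'); cs=cam('scene')
print('cam pos',-ct[3].T@ct[4],-cs[3].T@cs[4])
for n,c,pts in [('top',ct,dict(b300=(300,241,.098),b355=(355,242,.098),yel=(302,273,.098),pink=(364,278,.098),board=(61,258,.03),block=(361,151,.06),mug=(412,177,.09),tile=(422,226,.008),warm=(358,193,.05),poth=(362,186,.14),brick=(145,203,.03))),('scene',cs,dict(bl=(199,233,.098),br=(252,203,.098),yel=(232,176,.098),pink=(170,207,.098),tile=(143,300,.008),poth=(219,278,.14)))]:
  for k,(u,v,z) in pts.items(): print(n,k,ray(c,u,v,z).round(3))
E
```

```text
cam pos [0.3155993  0.00931542 1.73884207] [ 0.96500756 -0.28851974  1.61515716]
top b300 [ 0.444 -0.03   0.098]
top b355 [ 0.438 -0.208  0.098]
top yel [ 0.341 -0.034  0.098]
top pink [ 0.322 -0.233  0.098]
top board [0.404 0.777 0.03 ]
top block [ 0.75  -0.244  0.06 ]
top mug [ 0.651 -0.405  0.09 ]
top tile [ 0.496 -0.451  0.008]
top warm [ 0.607 -0.23   0.05 ]
top poth [ 0.614 -0.231  0.14 ]
top brick [0.588 0.497 0.03 ]
scene bl [ 0.446 -0.205  0.098]
scene br [ 0.453 -0.026  0.098]
scene yel [ 0.346 -0.029  0.098]
scene pink [ 0.33  -0.236  0.098]
scene tile [ 0.503 -0.446  0.008]
scene poth [ 0.603 -0.229  0.14 ]
```

View pics/c1.png

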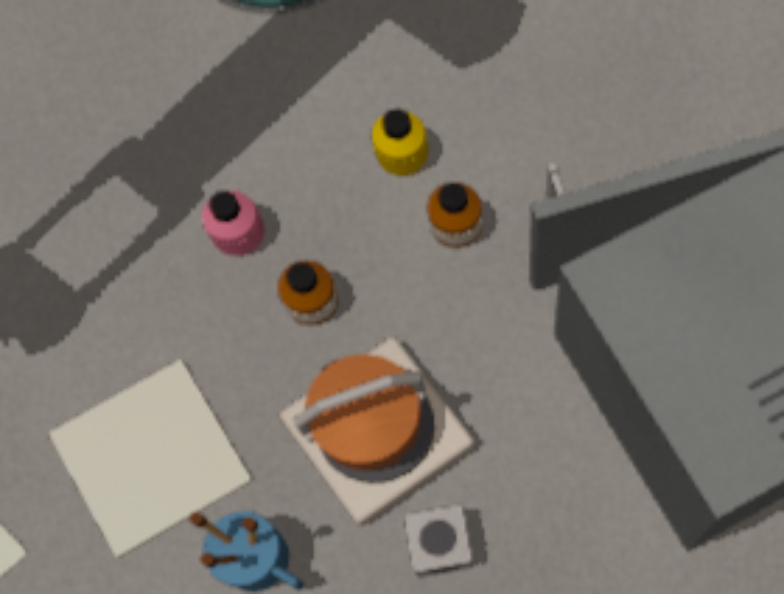

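View pics/c2.png

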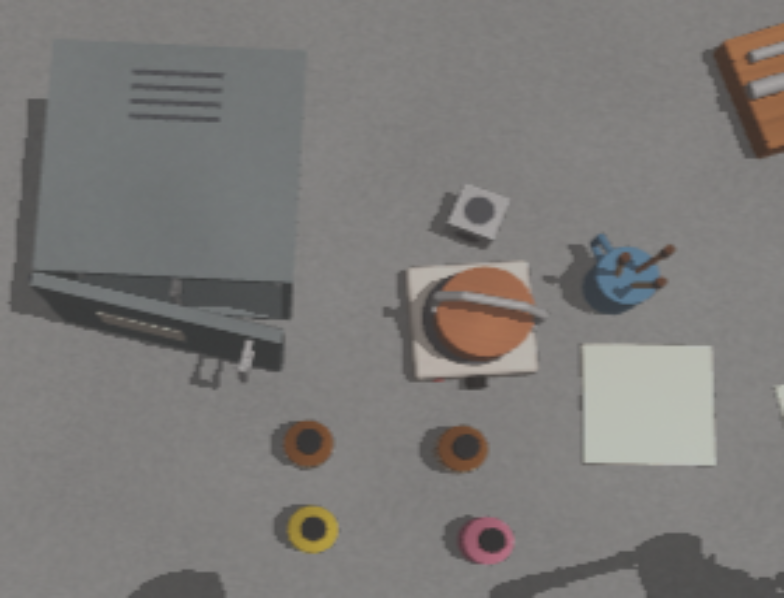

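View pics/c3.png

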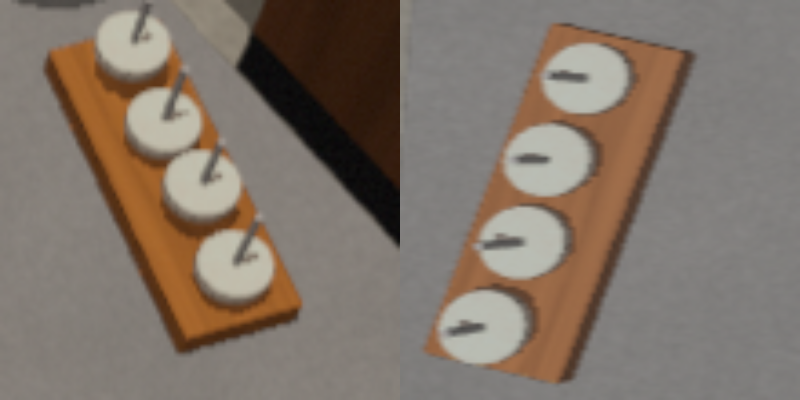

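```bash
cat >> h.py <<'E'
def rot(psi,tilt=0):
    # tool down, x axis yaw psi (deg); tilt deg about tool y: positive tips z towards -x... 
    p=np.radians(psi); x=np.array([np.cos(p),np.sin(p),0]); z=np.array([0,0,-1.]); y=np.cross(z,x)
    return np.c_[x,y,z]@R.from_euler('y',tilt,degrees=True).as_matrix()
def go(pos,psi,tilt=0,n=1):
    s=readout.read_state(); Rc=R.from_rotvec(s['tcp_rot']).as_matrix(); Rt=rot(psi,tilt)
    d=Rc.T@(np.array(pos)-s['tool_pos']); r=R.from_matrix(Rc.T@Rt).as_rotvec()/np.pi
    print('t%.2f pos'%s['time'],np.round(s['tool_pos'],4),'x',Rc[:,0].round(3),'z',Rc[:,2].round(3),'q',np.round(s['q'],2),'w',round(s['width'],3),'F',np.round(s['wrist_force'],1))
    for i in range(1,n+1): print('   ',(d*i/n).round(4).tolist(),(r*i/n).round(4).tolist())
    print('  dist',np.linalg.norm(d).round(4),'deg',np.degrees(np.linalg.norm(r)*np.pi).round(1))
E
python3 - <<'E'
from h import *
go([.53,-.33,.42],90)
E
```

```text
t0.15 pos [ 0.2216 -0.637   0.2489] x [0.944 0.329 0.   ] z [-0.001  0.002 -1.   ] q [-1.27  0.26  1.61 -0.    1.27 -0.04] w 1.004 F [-0.3 -0.6 -0.1]
    [0.3922, -0.1889, -0.1707] [-0.0005, -0.0004, -0.3934]
  dist 0.4676 deg 70.8
```

Request:
apply_moves(plan=[[[0.39, -0.19, -0.17, 0, 0, -0.393, -1], [0.39, -0.19, -0.17, 0, 0, -0.393, -1], [0.39, -0.19, -0.17, 0, 0, -0.393, -1], [0.39, -0.19, -0.17, 0, 0, -0.393, -1], [0.39, -0.19, -0.17, 0, 0, -0.393, -1], [0.39, -0.19, -0.17, 0, 0, -0.393, -1], [0.39, -0.19, -0.17, 0, 0, -0.393, -1], [0.39, -0.19, -0.17, 0, 0, -0.393, -1]]], force=40)

```text
time: 0.82
tool_pos: [0.4415, -0.4158, 0.3721]
tcp_rot: [-2.461, -1.952, 0.0]
wrist_force: [0.6, -0.4, -0.4]
width: 1.003
```

```bash
python3 - <<'E'
from h import *
go([.53,-.33,.42],90)
E
```

```text
t0.82 pos [ 0.4415 -0.4158  0.3721] x [0.228 0.974 0.   ] z [-0.  0. -1.] q [-0.8   0.08  1.59  0.    1.47 -0.57] w 1.003 F [ 0.6 -0.4 -0.4]
    [0.1037, 0.0666, -0.0479] [-0.0001, -0.0001, -0.0732]
  dist 0.1322 deg 13.2
```

Request:
apply_moves(plan=[[[0.05, 0.033, -0.024, 0, 0, -0.037, -1], [0.104, 0.067, -0.048, 0, 0, -0.073, -1], [0.104, 0.067, -0.048, 0, 0, -0.073, -1], [0.104, 0.067, -0.048, 0, 0, -0.073, -1], [0.104, 0.067, -0.048, 0, 0, -0.073, -1], [0.104, 0.067, -0.048, 0, 0, -0.073, -1], [0.104, 0.067, -0.048, 0, 0, -0.073, -1], [0.104, 0.067, -0.048, 0, 0, -0.073, -1]]])

```text
time: 1.48
tool_pos: [0.5287, -0.3331, 0.4183]
tcp_rot: [-2.23, -2.21, 0.002]
wrist_force: [-0.3, -0.5, -0.2]
width: 0.997
```

```bash
python3 - <<'E'
from h import *
go([.53,-.33,.42],90)
snap('wrist','w1')
E
```

```text
t1.48 pos [ 0.5287 -0.3331  0.4183] x [0.009 1.    0.001] z [-0.002  0.001 -1.   ] q [-0.6   0.12  1.48 -0.    1.55 -0.59] w 0.997 F [-0.3 -0.5 -0.2]
    [0.0031, 0.0013, -0.0017] [-0.0007, -0.0002, -0.0028]
  dist 0.0038 deg 0.5
```

View pics/w1.png

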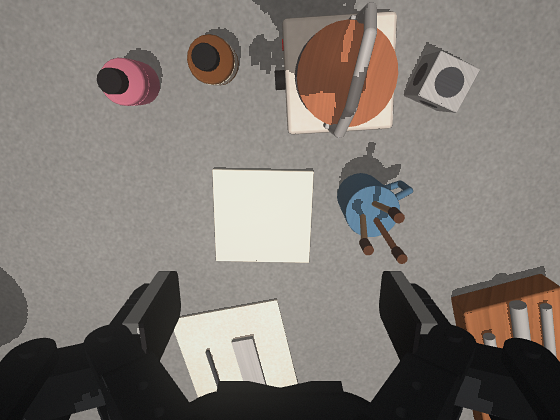

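```bash
python3 - <<'E'
from h import *
c=cam('wrist')
def sh(n,pts,z):
    P=np.array([ray(c,u,v,z)[:2] for u,v in pts]); print(n,P.round(4).tolist(),'mean',P.mean(0).round(4)); return P
P=sh('tile',[(213.5,169),(313.5,170),(310.5,262),(215.5,262)],.008)
print([np.linalg.norm(P[i]-P[(i+1)%4]).round(4) for i in range(4)])
P=sh('warm',[(284,18),(396,11),(393,128),(289,132)],.05)
print([np.linalg.norm(P[i]-P[(i+1)%4]).round(4) for i in range(4)])
sh('bar',[(370,16),(346,112)],.19)
sh('bot',[(206,57)],.098); sh('pink',[(112,82)],.098);sh('lid',[(347,72)],.134)
im=cv2.imread('pics/raw_w1.png'); cv2.imwrite('pics/c4.png',cv2.resize(im[0:150,260:420],None,fx=4,fy=4,interpolation=cv2.INTER_CUBIC))
E
```

```text
tile [[0.4252, -0.3639], [0.5817, -0.367], [0.5798, -0.5266], [0.4175, -0.5252]] mean [ 0.501  -0.4457]
[np.float64(0.1565), np.float64(0.1596), np.float64(0.1622), np.float64(0.1615)]
warm [[0.5363, -0.1617], [0.6775, -0.1553], [0.6868, -0.2998], [0.5424, -0.3039]] mean [ 0.6108 -0.2302]
[np.float64(0.1413), np.float64(0.1448), np.float64(0.1445), np.float64(0.1423)]
bar [[0.6126, -0.187], [0.595, -0.2708]] mean [ 0.6038 -0.2289]
bot [[0.4433, -0.2109]] mean [ 0.4433 -0.2109]
pink [[0.3277, -0.2376]] mean [ 0.3277 -0.2376]
lid [[0.6043, -0.2311]] mean [ 0.6043 -0.2311]
```

View pics/c4.png

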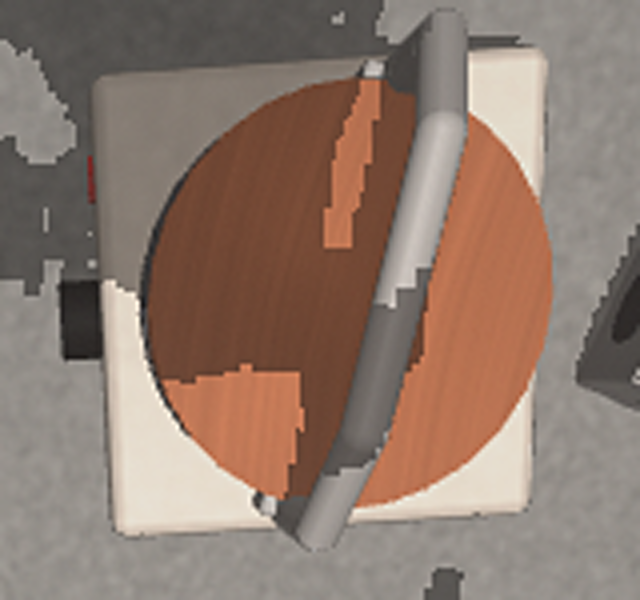

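```bash
python3 - <<'E'
from h import *
c=cam('wrist')
a=ray(c,370,31,.19);b=ray(c,349,111,.19);m=(a+b)/2;d=a-b
print(a,b,m,np.linalg.norm(d),np.degrees(np.arctan2(d[1],d[0])))
psi=np.degrees(np.arctan2(d[1],d[0]))
go([m[0],m[1]-.0,.30],psi)
E
```

```text
[ 0.61351074 -0.1992666   0.19      ] [ 0.59793544 -0.26988562  0.19      ] [ 0.60572309 -0.23457611  0.19      ] 0.072316221363585 77.56231514620971
t1.53 pos [ 0.5287 -0.3332  0.4184] x [0.009 1.    0.001] z [-0.002  0.001 -1.   ] q [-0.6   0.12  1.48 -0.    1.55 -0.59] w 1.003 F [ 0.3  0.2 -0.9]
    [0.0992, 0.0763, 0.1183] [-0.0006, -0.0002, 0.0662]
  dist 0.1722 deg 11.9
```

Request:
apply_moves(plan=[[[0.02, 0.015, 0.023, 0, 0, 0.013, -1], [0.04, 0.03, 0.046, 0, 0, 0.026, -1], [0.06, 0.045, 0.07, 0, 0, 0.04, -1], [0.08, 0.06, 0.095, 0, 0, 0.053, -1], [0.098, 0.076, 0.118, 0, 0, 0.066, -1], [0.098, 0.076, 0.118, 0, 0, 0.066, -1], [0.098, 0.076, 0.118, 0, 0, 0.066, -1], [0.098, 0.076, 0.118, 0, 0, 0.066, -1]]])

```text
time: 2.2
tool_pos: [0.6062, -0.2357, 0.3018]
tcp_rot: [2.446, 1.971, -0.001]
wrist_force: [0.0, -0.1, 0.7]
width: 1.001
```

```bash
python3 - <<'E'
from h import *
go([.606,-.233,.30],77.5)
snap('wrist','w2')
E
```

```text
t2.20 pos [ 0.6062 -0.2357  0.3018] x [ 0.213  0.977 -0.001] z [-0.    -0.001 -1.   ] q [-0.41  0.19  1.6  -0.    1.35 -0.19] w 1.001 F [ 0.  -0.1  0.7]
    [0.0026, -0.0008, 0.0018] [-0.0001, 0.0002, 0.0012]
  dist 0.0033 deg 0.2
```

View pics/w2.png

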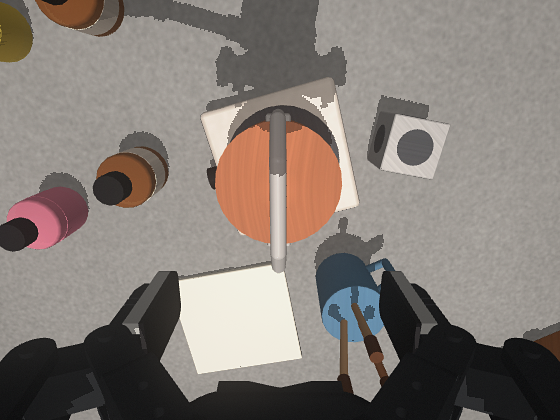

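```bash
python3 - <<'E'
from h import *
c=cam('wrist')
print(ray(c,278.5,181.5,.134),ray(c,278.5,118,.19),ray(c,278.5,250,.19))
im=cv2.imread('pics/raw_w2.png'); cv2.imwrite('pics/c5.png',cv2.resize(im[80:290,190:370],None,fx=3.3,fy=2.85,interpolation=cv2.INTER_CUBIC))
for z in (.19,.196):
  m=np.array([.606,-.2335,z]);d=np.array([.213,.977,0])*.034
  print(proj(c,[m-d,m,m+d]).round(1).tolist())
E
```

```text
[ 0.60837603 -0.22876456  0.134     ] [ 0.6207571  -0.17299935  0.19      ] [ 0.6001197  -0.26663454  0.19      ]
[[276.7, 250.5], [276.6, 207.3], [276.4, 160.3]]
[[276.7, 254.0], [276.5, 210.0], [276.3, 162.0]]
```

View pics/c5.png

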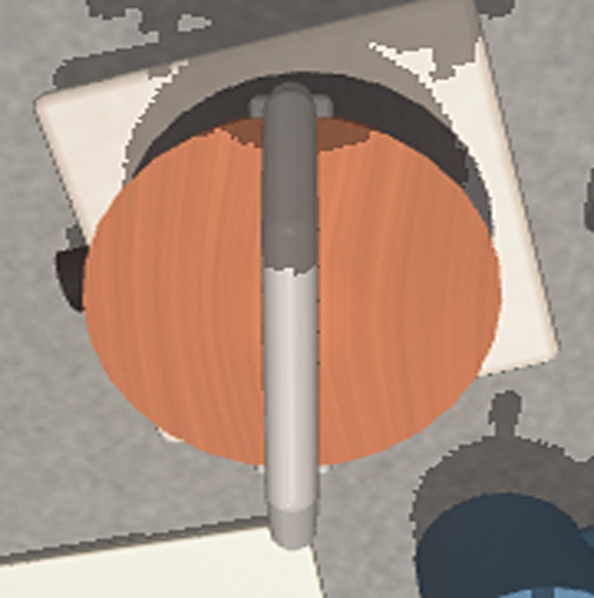

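Request:
apply_moves(plan=[[[0.002, 0, 0.02, 0, 0, 0, -1], [0.002, 0, 0.04, 0, 0, 0, -1], [0.002, 0, 0.06, 0, 0, 0, -1], [0.002, 0, 0.08, 0, 0, 0, -1], [0.002, 0, 0.1, 0, 0, 0, -1], [0.002, 0, 0.112, 0, 0, 0, -1], [0.002, 0, 0.112, 0, 0, 0, -1], [0.002, 0, 0.112, 0, 0, 0, -1]]])

```text
time: 2.92
tool_pos: [0.607, -0.2335, 0.1903]
tcp_rot: [2.447, 1.97, 0.0]
wrist_force: [-0.0, -0.1, 0.2]
width: 0.998
```

Request:
apply_moves(plan=[[[0, 0, 0, 0, 0, 0, 1], [0, 0, 0, 0, 0, 0, 1], [0, 0, 0, 0, 0, 0, 1], [0, 0, 0, 0, 0, 0, 1], [0, 0, 0, 0, 0, 0, 1], [0, 0, 0, 0, 0, 0, 1], [0, 0, 0, 0, 0, 0, 1], [0, 0, 0, 0, 0, 0, 1]]], force=70)

```text
time: 3.58
tool_pos: [0.607, -0.2324, 0.1901]
tcp_rot: [-2.446, -1.972, 0.0]
wrist_force: [-1.7, 1.5, 3.9]
width: 0.114
```

```bash
python3 - <<'E'
from h import *
go([.606,-.233,.30],77.5)
snap('wrist','w3')
E
```

```text
t3.58 pos [ 0.607  -0.2324  0.1901] x [ 0.212  0.977 -0.   ] z [-0.  0. -1.] q [-0.4   0.26  1.72 -0.    1.16 -0.19] w 0.114 F [-1.7  1.5  3.9]
    [-0.0008, -0.0009, -0.1099] [-0.0001, 0.0, 0.0014]
  dist 0.1099 deg 0.3
```

View pics/w3.png

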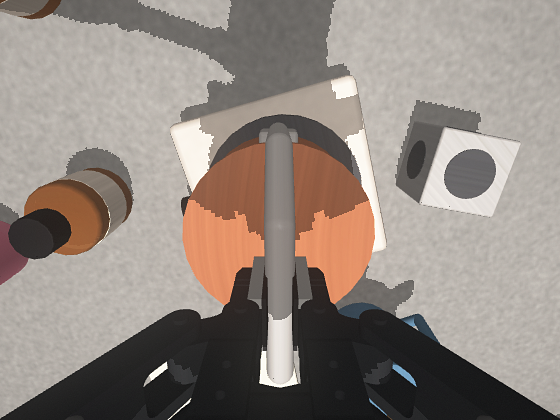

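Request:
apply_moves(plan=[[[0, 0, -0.005, 0, 0, 0, 1], [0, 0, -0.015, 0, 0, 0, 1], [0, 0, -0.03, 0, 0, 0, 1], [0, 0, -0.05, 0, 0, 0, 1], [0, 0, -0.07, 0, 0, 0, 1], [0, 0, -0.09, 0, 0, 0, 1], [0, 0, -0.104, 0, 0, 0, 1], [0, 0, -0.11, 0, 0, 0, 1]]])

```text
time: 4.3
tool_pos: [0.6081, -0.2329, 0.3022]
tcp_rot: [2.444, 1.97, 0.003]
wrist_force: [1.1, 0.8, -5.8]
width: 0.11
```

```bash
python3 - <<'E'
from h import *
go([.51,-.28,.30],84,n=1)
E
```

```text
t4.30 pos [ 0.6081 -0.2329  0.3022] x [ 0.212  0.977 -0.001] z [ 0.003 -0.001 -1.   ] q [-0.4   0.19  1.6   0.    1.35 -0.19] w 0.11 F [ 1.1  0.8 -5.8]
    [-0.0669, -0.0859, 0.002] [0.0011, 0.0002, -0.0348]
  dist 0.1089 deg 6.3
```

Request:
apply_moves(plan=[[[-0.003, -0.004, 0, 0, 0, -0.002, 1], [-0.01, -0.013, 0, 0, 0, -0.006, 1], [-0.02, -0.027, 0, 0, 0, -0.011, 1], [-0.032, -0.043, 0, 0, 0, -0.017, 1], [-0.045, -0.06, 0, 0, 0, -0.024, 1], [-0.057, -0.074, 0, 0, 0, -0.03, 1], [-0.064, -0.083, 0, 0, 0, -0.034, 1], [-0.067, -0.086, 0, 0, 0, -0.035, 1]]])

```text
time: 4.97
tool_pos: [0.506, -0.2801, 0.2974]
tcp_rot: [-2.332, -2.099, 0.003]
wrist_force: [-0.8, 0.3, -5.3]
width: 0.111
```

```bash
python3 - <<'E'
from h import *
go([.501,-.444,.30],88,n=1)
E
```

```text
t4.97 pos [ 0.506  -0.2801  0.2974] x [0.105 0.995 0.001] z [-0.004  0.001 -1.   ] q [-0.55  0.06  1.75 -0.    1.33 -0.44] w 0.111 F [-0.8  0.3 -5.3]
    [-0.1636, 0.0121, -0.0028] [-0.0014, -0.0004, -0.0222]
  dist 0.164 deg 4.0
```

Request:
apply_moves(plan=[[[-0.006, 0, 0, 0, 0, -0.001, 1], [-0.022, 0.002, 0, 0, 0, -0.003, 1], [-0.046, 0.004, -0.001, 0, 0, -0.006, 1], [-0.076, 0.006, -0.002, 0, 0, -0.01, 1], [-0.108, 0.008, -0.003, 0, 0, -0.014, 1], [-0.136, 0.01, -0.003, 0, 0, -0.018, 1], [-0.156, 0.011, -0.003, 0, 0, -0.021, 1], [-0.164, 0.012, -0.003, 0, 0, -0.022, 1]]])

```text
time: 5.63
tool_pos: [0.5037, -0.4474, 0.3011]
tcp_rot: [2.261, 2.181, -0.002]
wrist_force: [-0.7, -1.0, -6.0]
width: 0.113
```

```bash
python3 - <<'E'
from h import *
go([.501,-.444,.20],88,n=1)
snap('scene','s4',(60,180,300,380),3); snap('top','t4',(320,130,520,300),3);snap('wrist','w4')
E
```

```text
t5.63 pos [ 0.5037 -0.4474  0.3011] x [ 0.036  0.999 -0.001] z [-0.001 -0.001 -1.   ] q [-0.76  0.24  1.54 -0.    1.36 -0.73] w 0.113 F [-0.7 -1.  -6. ]
    [0.0034, -0.0027, 0.1011] [-0.0003, 0.0003, -0.0004]
  dist 0.1012 deg 0.1
```

View pics/s4.png

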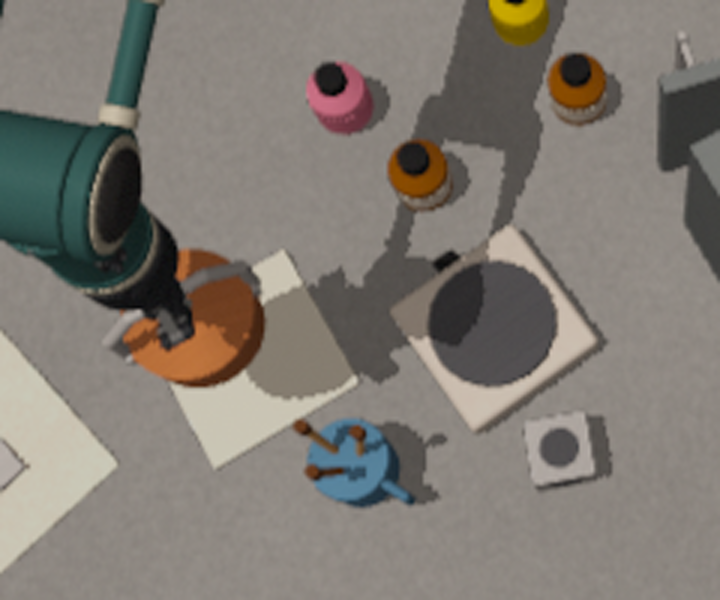

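View pics/t4.png

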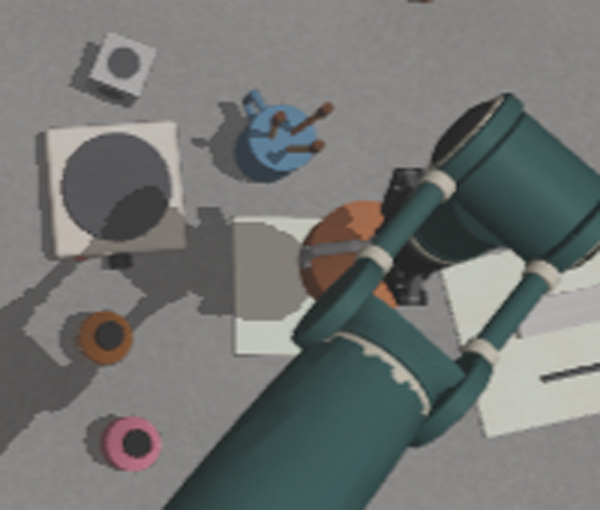

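View pics/w4.png

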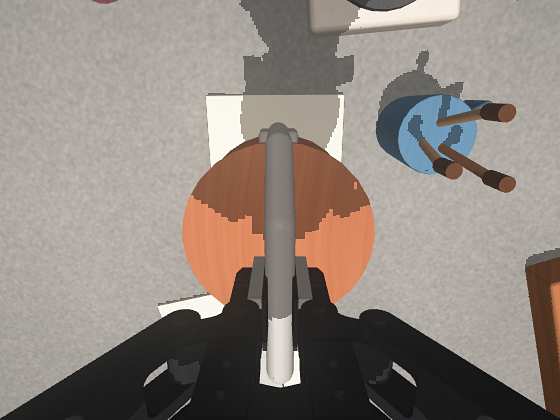

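```bash
python3 - <<'E'
from h import *
c=cam('wrist')
a=ray(c,207.5,95,.008);b=ray(c,344,95,.008);print(a,b,(a+b)/2, np.linalg.norm(a-b))
ct=cam('top')
for p in [(398,203.5),(444.5,203),(445.5,248.5),(398.5,248)]: print(ray(ct,*p,.008))
cs=cam('scene')
im=cv2.imread('pics/raw_scene0.png')
m=np.array([.501,-.4457]); 
for u,v in [(154.5,265.5),(178,310),(132,333),(108.5,291.5)]: print('s',ray(cs,u,v,.008))
E
```

```text
[ 0.4250985  -0.36165661  0.008     ] [ 0.58133235 -0.36741137  0.008     ] [ 0.50321543 -0.36453399  0.008     ] 0.15633979852349622
[ 0.57527099 -0.37265844  0.008     ]
[ 0.57442682 -0.53270962  0.008     ]
[ 0.41774836 -0.52674274  0.008     ]
[ 0.42187951 -0.36718779  0.008     ]
s [ 0.43019027 -0.36579922  0.008     ]
s [ 0.58606229 -0.3742941   0.008     ]
s [ 0.57037427 -0.51919057  0.008     ]
s [ 0.42442836 -0.51888858  0.008     ]
```

Request:
apply_moves(plan=[[[0.001, -0.001, 0.01, 0, 0, 0, 1], [0.002, -0.002, 0.03, 0, 0, 0, 1], [0.003, -0.003, 0.055, 0, 0, 0, 1], [0.003, -0.003, 0.08, 0, 0, 0, 1], [0.003, -0.003, 0.105, 0, 0, 0, 1], [0.003, -0.003, 0.125, 0, 0, 0, 1], [0.003, -0.003, 0.138, 0, 0, 0, 1], [0.003, -0.003, 0.143, 0, 0, 0, 1]]])

```text
time: 6.45
tool_pos: [0.4997, -0.4381, 0.156]
tcp_rot: [-2.254, -2.18, -0.0]
wrist_force: [0.6, -0.3, -6.2]
width: 0.112
```

```bash
python3 - <<'E'
from h import *
go([.501,-.445,.1485],88,n=1)
E
```

```text
t6.45 pos [ 0.4997 -0.4381  0.156 ] x [0.034 0.999 0.004] z [-0.004  0.004 -1.   ] q [-0.76  0.32  1.72  0.    1.12 -0.72] w 0.112 F [ 0.6 -0.3 -6.2]
    [-0.0069, 0.0015, 0.0074] [-0.0013, -0.0013, 0.0004]
  dist 0.0102 deg 0.3
```

Request:
apply_moves(plan=[[[-0.003, 0, 0.001, 0, 0, 0, 1], [-0.006, 0.001, 0.002, 0, 0, 0, 1], [-0.006, 0.001, 0.003, 0, 0, 0, 1], [-0.006, 0.001, 0.004, 0, 0, 0, 1], [-0.006, 0.001, 0.005, 0, 0, 0, 1], [-0.006, 0.001, 0.0055, 0, 0, 0, 1], [-0.006, 0.001, 0.006, 0, 0, 0, 1], [-0.006, 0.001, 0.006, 0, 0, 0, 1]]])

```text
time: 7.12
tool_pos: [0.5016, -0.4471, 0.1537]
tcp_rot: [2.26, 2.182, 0.0]
wrist_force: [0.8, 0.6, -5.7]
width: 0.113
```

```bash
python3 - <<'E'
from h import *
go([.501,-.445,.1485],88,n=1)
E
```

```text
t7.12 pos [ 0.5016 -0.4471  0.1537] x [ 0.035  0.999 -0.   ] z [ 0. -0. -1.] q [-0.77  0.33  1.7   0.    1.11 -0.73] w 0.113 F [ 0.8  0.6 -5.7]
    [0.0021, -0.0007, 0.0052] [0.0, 0.0, -0.0]
  dist 0.0056 deg 0.0
```

Request:
apply_moves(plan=[[[0, 0, 0.001, 0, 0, 0, 1], [0, 0, 0.002, 0, 0, 0, 1], [0.001, 0, 0.003, 0, 0, 0, 1], [0.001, 0, 0.004, 0, 0, 0, 1], [0.001, 0, 0.005, 0, 0, 0, 1], [0.001, 0, 0.005, 0, 0, 0, 1], [0.001, 0, 0.005, 0, 0, 0, 1], [0.001, 0, 0.005, 0, 0, 0, 1]]])

```text
time: 7.78
tool_pos: [0.5018, -0.4461, 0.1486]
tcp_rot: [2.26, 2.182, -0.0]
wrist_force: [-0.0, -0.4, -5.7]
width: 0.116
```

Request:
apply_moves(plan=[[[0, 0, 0.0005, 0, 0, 0, 1], [0, 0, 0.001, 0, 0, 0, 1], [0, 0, 0.0015, 0, 0, 0, 1], [0, 0, 0.002, 0, 0, 0, 1], [0, 0, 0.002, 0, 0, 0, 1], [0, 0, 0.002, 0, 0, 0, 1], [0, 0, 0.002, 0, 0, 0, 1], [0, 0, 0.002, 0, 0, 0, 1]]])

```text
time: 8.45
tool_pos: [0.5021, -0.4465, 0.1481]
tcp_rot: [2.259, 2.181, -0.0]
wrist_force: [-3.2, 1.8, 5.0]
width: 0.113
```

Request:
apply_moves(plan=[[[0, 0, -0.001, 0, 0, 0, 0.6], [0, 0, -0.001, 0, 0, 0, 0.4], [0, 0, -0.001, 0, 0, 0, 0.2], [0, 0, -0.001, 0, 0, 0, 0], [0, 0, -0.001, 0, 0, 0, -0.3], [0, 0, -0.001, 0, 0, 0, -0.6], [0, 0, -0.001, 0, 0, 0, -1], [0, 0, -0.001, 0, 0, 0, -1]]])

```text
time: 9.12
tool_pos: [0.5018, -0.446, 0.1475]
tcp_rot: [-2.26, -2.182, -0.0]
wrist_force: [0.7, -0.2, -0.0]
width: 0.995
```

Request:
apply_moves(plan=[[[0, 0, -0.02, 0, 0, 0, -1], [0, 0, -0.04, 0, 0, 0, -1], [0, 0, -0.06, 0, 0, 0, -1], [0, 0, -0.09, 0, 0, 0, -1], [0, 0, -0.12, 0, 0, 0, -1], [0, 0, -0.15, 0, 0, 0, -1], [0, 0, -0.18, 0, 0, 0, -1], [0, 0, -0.2, 0, 0, 0, -1]]])

```text
time: 9.78
tool_pos: [0.5023, -0.4466, 0.3516]
tcp_rot: [2.257, 2.179, 0.0]
wrist_force: [0.1, -0.4, 0.8]
width: 1.002
```

```bash
python3 - <<'E'
from h import *
go([.43,0.03,.40],180,n=1)
snap('wrist','w5');snap('scene','s5',(60,180,300,380),3)
E
```

```text
t9.78 pos [ 0.5023 -0.4466  0.3516] x [ 0.035  0.999 -0.003] z [ 0.003 -0.003 -1.   ] q [-0.76  0.21  1.48  0.    1.44 -0.73] w 1.002 F [ 0.1 -0.4  0.8]
    [0.4736, -0.0888, -0.05] [0.0001, 0.0015, -0.5111]
  dist 0.4845 deg 92.0
```

View pics/w5.png

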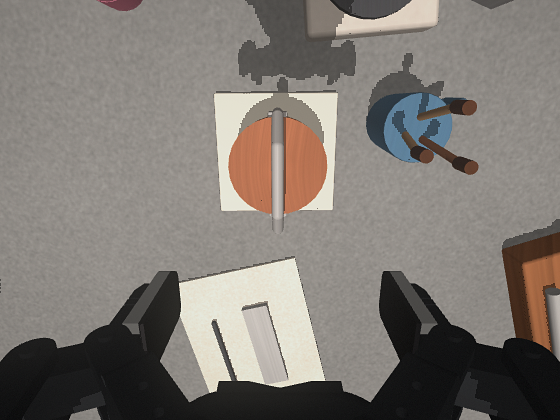

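View pics/s5.png

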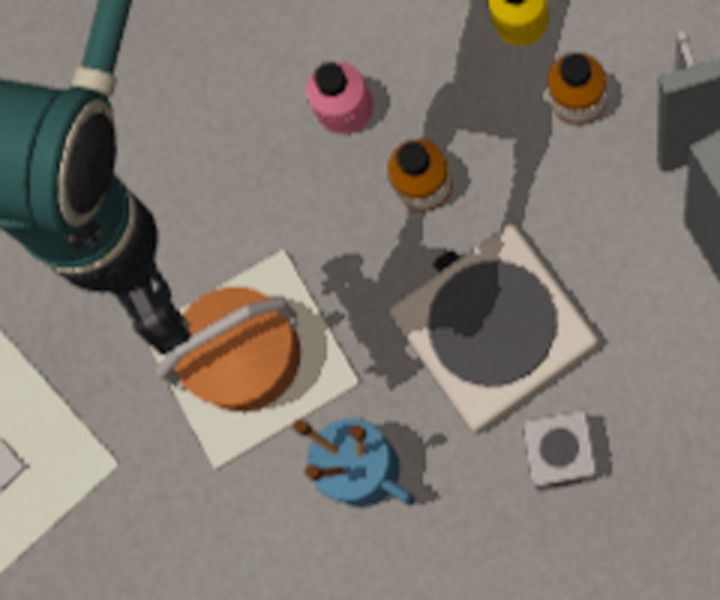

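```bash
python3 - <<'E'
from h import *
c=cam('wrist')
print(ray(c,278,164.5,.092))
P=np.array([ray(c,u,v,.008) for u,v in [(214.5,92.5),(337.5,93.5),(333,210),(221,211)]]);print(P,P.mean(0))
E
```

```text
[ 0.50456245 -0.44512406  0.092     ]
[[ 0.42621455 -0.36560404  0.008     ]
 [ 0.58415831 -0.37250002  0.008     ]
 [ 0.58038733 -0.53105069  0.008     ]
 [ 0.42022711 -0.52643389  0.008     ]] [ 0.50274682 -0.44889716  0.008     ]
```

Request:
apply_moves(plan=[[[0.474, -0.089, -0.06, 0, 0, -0.51, -1], [0.474, -0.089, -0.06, 0, 0, -0.51, -1], [0.474, -0.089, -0.06, 0, 0, -0.51, -1], [0.474, -0.089, -0.06, 0, 0, -0.51, -1], [0.474, -0.089, -0.06, 0, 0, -0.51, -1], [0.474, -0.089, -0.06, 0, 0, -0.51, -1], [0.474, -0.089, -0.06, 0, 0, -0.51, -1], [0.474, -0.089, -0.06, 0, 0, -0.51, -1]]])

```text
time: 10.55
tool_pos: [0.4509, -0.1172, 0.3875]
tcp_rot: [-0.928, -3.0, -0.0]
wrist_force: [-0.5, 0.7, -0.1]
width: 1.002
```

```bash
python3 - <<'E'
from h import *
go([.43,0.05,.41],180,n=1)
E
```

```text
t10.55 pos [ 0.4509 -0.1172  0.3875] x [-0.825  0.565  0.002] z [-0.001  0.001 -1.   ] q [-0.31 -0.2   1.83  0.    1.51 -1.28] w 1.002 F [-0.5  0.7 -0.1]
    [0.1117, 0.1262, -0.0224] [0.0001, -0.0005, -0.1911]
  dist 0.17 deg 34.4
```

Request:
apply_moves(plan=[[[0.11, 0.126, -0.022, 0, 0, -0.19, -1], [0.11, 0.126, -0.022, 0, 0, -0.19, -1], [0.11, 0.126, -0.022, 0, 0, -0.19, -1], [0.11, 0.126, -0.022, 0, 0, -0.19, -1], [0.11, 0.126, -0.022, 0, 0, -0.19, -1], [0.11, 0.126, -0.022, 0, 0, -0.19, -1], [0.11, 0.126, -0.022, 0, 0, -0.19, -1], [0.11, 0.126, -0.022, 0, 0, -0.19, -1]]])

```text
time: 11.22
tool_pos: [0.4333, 0.0464, 0.4097]
tcp_rot: [-0.019, -3.14, 0.001]
wrist_force: [-0.5, 0.1, -0.5]
width: 0.998
```

```bash
python3 - <<'E'
from h import *
go([.43,0.05,.41],180,n=1)
snap('wrist','w6')
E
```

```text
t11.22 pos [0.4333 0.0464 0.4097] x [-1.     0.012  0.001] z [-0.002 -0.001 -1.   ] q [ 0.05 -0.26  1.84 -0.    1.56 -1.51] w 0.998 F [-0.5  0.1 -0.5]
    [0.0033, 0.0036, -0.0003] [-0.0002, -0.0005, -0.0039]
  dist 0.0049 deg 0.7
```

View pics/w6.png

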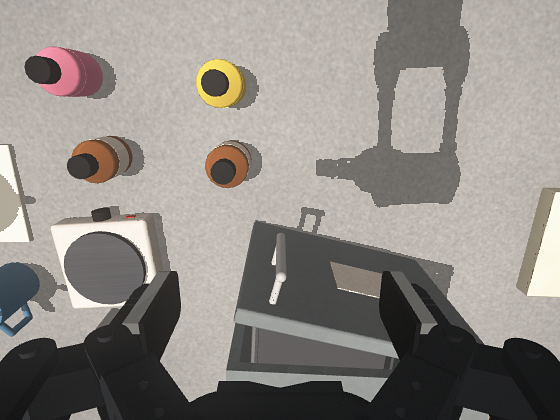

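```bash
python3 - <<'E'
from h import *
im=cv2.imread('pics/raw_w6.png'); cv2.imwrite('pics/c6.png',cv2.resize(im[200:400,210:410],None,fx=4,fy=3,interpolation=cv2.INTER_CUBIC))
E
```

```text
(no output)
```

View pics/c6.png

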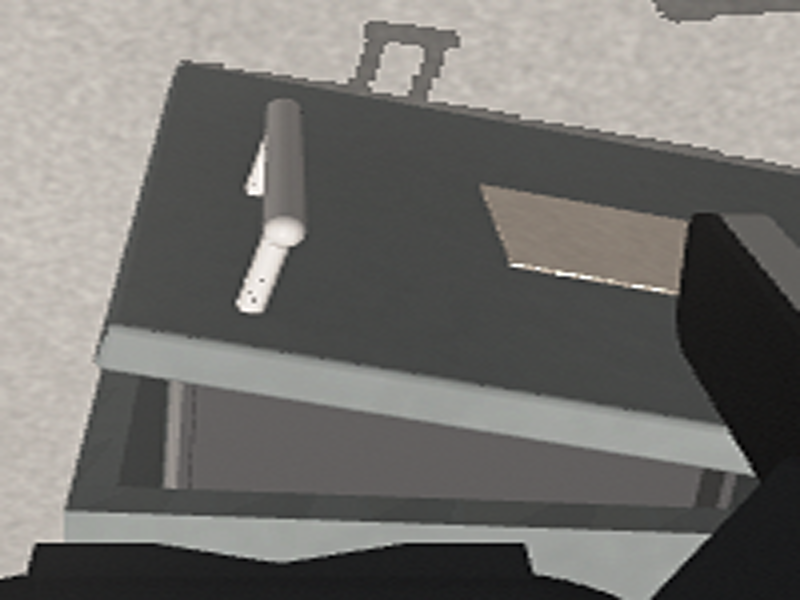

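```bash
cat > fit.py <<'E'
from h import *
from scipy.optimize import least_squares
im=cv2.imread('pics/raw_top0.png'); 
ct=cam('top'); cw=cam('wrist')
f=lambda u,v:(190+u/2.8,70+v/2.6)
def cup(p,loc):
    x,y,a=p[:3]; c,s=np.cos(a),np.sin(a); l=np.atleast_2d(loc)
    return np.c_[x+c*l[:,0]-s*l[:,1], y+s*l[:,0]+c*l[:,1], l[:,2]]
def door(th,loc): # loc: (out from hinge plane (toward -x), along from hinge to free edge, z)
    # shut: along = -y, out=-x; hinge at (-.14,.14)
    l=np.atleast_2d(loc); o,al,z=l.T; c,s=np.cos(th),np.sin(th)
    # rotate by -th : vector (-o,-al)
    X=-o*c-al*s; Y=o*s-al*c
    return np.c_[-.14+X,.14+Y,z]
obs=[(ct,f(55,40),lambda p:cup(p,[.14,.14,.25])),(ct,f(305,50),lambda p:cup(p,[.14,-.14,.25])),
(ct,f(293,281),lambda p:cup(p,[-.14,-.14,.25])),(ct,f(35,272),lambda p:cup(p,[-.14,.14,.25])),
(cw,(226.8,370),lambda p:cup(p,[-.14,-.14,.25])),
(cw,(281.3,276.7),lambda p:cup(p,door(p[3],[.053,.245,.235]))),
(cw,(237.5,308.3),lambda p:cup(p,door(p[3],[.018,.28,.248]))),
(cw,(234.3,320.7),lambda p:cup(p,door(p[3],[.0,.28,.248])))]
def res(p): return np.concatenate([(proj(c,g(p))[0]-np.array(uv)) for c,uv,g in obs])
r=least_squares(res,[.75,.14,0,.2],loss='soft_l1'); p=r.x
print(p.round(4),'door deg',np.degrees(p[3])); print(res(p).reshape(-1,2).round(1).tolist())
print('handle',cup(p,door(p[3],[.053,.245,.185])),'hinge',cup(p,[-.14,.14,.185]))
np.save('cup.npy',p)
E
python3 fit.py
```

```text
[ 0.7699  0.1192 -0.0744  0.1999] door deg 11.452548862303589
[[-1.7, -1.0], [-0.4, 0.0], [-1.3, 0.4], [-2.1, -1.4], [-0.6, -0.4], [0.8, 0.1], [-0.3, -1.6], [-1.2, 1.4]]
handle [[0.5233209  0.04776152 0.185     ]] hinge [[0.64069072 0.26925266 0.185     ]]
```

```bash
python3 - <<'E'
from h import *
go([.5195,0.049,.30],164.3,n=5)
E
```

```text
t11.27 pos [0.4334 0.0461 0.4098] x [-1.     0.013  0.001] z [-0.001 -0.    -1.   ] q [ 0.05 -0.26  1.84 -0.    1.56 -1.51] w 1.0 F [-0.6  0.2 -0.1]
    [-0.0173, 0.0008, 0.0219] [-0.0, -0.0001, 0.0166]
    [-0.0345, 0.0016, 0.0439] [-0.0001, -0.0002, 0.0333]
    [-0.0518, 0.0024, 0.0658] [-0.0001, -0.0003, 0.0499]
    [-0.069, 0.0032, 0.0878] [-0.0002, -0.0003, 0.0666]
    [-0.0863, 0.004, 0.1097] [-0.0002, -0.0004, 0.0832]
  dist 0.1396 deg 15.0
```

Request:
apply_moves(plan=[[[-0.017, 0.001, 0.022, 0, 0, 0.017, -1], [-0.035, 0.002, 0.044, 0, 0, 0.033, -1], [-0.052, 0.002, 0.066, 0, 0, 0.05, -1], [-0.069, 0.003, 0.088, 0, 0, 0.067, -1], [-0.086, 0.004, 0.11, 0, 0, 0.083, -1], [-0.086, 0.004, 0.11, 0, 0, 0.083, -1], [-0.086, 0.004, 0.11, 0, 0, 0.083, -1], [-0.086, 0.004, 0.11, 0, 0, 0.083, -1]]])

```text
time: 11.93
tool_pos: [0.5194, 0.0493, 0.3012]
tcp_rot: [-0.425, -3.112, 0.0]
wrist_force: [0.0, -0.1, -0.2]
width: 1.0
```

```bash
python3 - <<'E'
from h import *
go([.5195,0.049,.215],164.3,n=1)
c=cam('wrist'); print(proj(c,[[.5233,.0478,.235]]))
snap('wrist','w7')
E
```

```text
t11.93 pos [0.5194 0.0493 0.3012] x [-0.963  0.268  0.   ] z [-0. -0. -1.] q [ 0.05 -0.06  1.86 -0.    1.34 -1.25] w 1.0 F [ 0.  -0.1 -0.2]
    [-0.0002, -0.0003, 0.0862] [-0.0001, -0.0001, 0.0009]
  dist 0.0862 deg 0.2
[[277.41521809 239.74863823]]
```

View pics/w7.png

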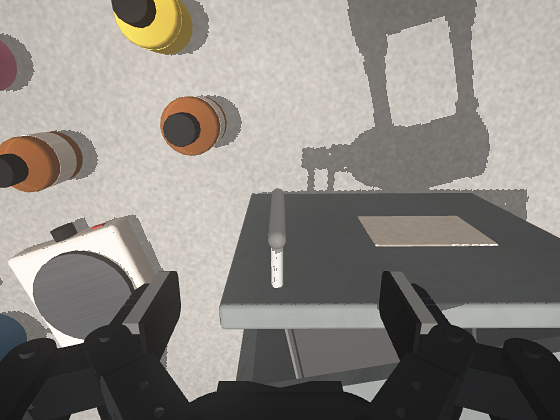

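Request:
apply_moves(plan=[[[0, 0, 0.015, 0, 0, 0, -1], [0, 0, 0.03, 0, 0, 0, -1], [0, 0, 0.045, 0, 0, 0, -1], [0, 0, 0.06, 0, 0, 0, -1], [0, 0, 0.075, 0, 0, 0, -1], [0, 0, 0.086, 0, 0, 0, -1], [0, 0, 0.086, 0, 0, 0, -1], [0, 0, 0.086, 0, 0, 0, -1]]])

```text
time: 12.65
tool_pos: [0.5194, 0.0503, 0.2155]
tcp_rot: [0.422, 3.112, 0.0]
wrist_force: [0.7, 0.0, 0.2]
width: 0.999
```

Request:
apply_moves(plan=[[[0, 0, 0, 0, 0, 0, 0.3], [0, 0, 0, 0, 0, 0, 1], [0, 0, 0, 0, 0, 0, 1], [0, 0, 0, 0, 0, 0, 1], [0, 0, 0, 0, 0, 0, 1], [0, 0, 0, 0, 0, 0, 1], [0, 0, 0, 0, 0, 0, 1], [0, 0, 0, 0, 0, 0, 1]]], force=35)

```text
time: 13.32
tool_pos: [0.5184, 0.0478, 0.2151]
tcp_rot: [-0.421, -3.111, 0.009]
wrist_force: [-5.6, -10.1, 5.2]
width: 0.113
```

```bash
cat > arc.py <<'E'
from h import *
import sys
# rows along the arc: args: list of door-angle increments (rad, + opens) total, n rows ; hinge
H=np.array([.6407,.2693])
def arc(total,prof):
    s=readout.read_state(); Rc=R.from_rotvec(s['tcp_rot']).as_matrix(); p=s['tool_pos']
    print('t%.2f'%s['time'],'pos',p.round(4),'F',s['wrist_force'].round(1) if hasattr(s['wrist_force'],'round') else np.round(s['wrist_force'],1),'q',np.round(s['q'],2),'w',round(s['width'],3),'r',np.linalg.norm(p[:2]-H).round(4),'z',Rc[:,2].round(3),'xyaw',np.degrees(np.arctan2(Rc[1,0],Rc[0,0])).round(1))
    for k in prof:
        a=-total*k; Rz=R.from_rotvec([0,0,a]).as_matrix()
        q=np.r_[H+Rz[:2,:2]@(p[:2]-H),p[2]]
        d=Rc.T@(q-p); r=R.from_matrix(Rc.T@Rz@Rc).as_rotvec()/np.pi
        print('  [%.4f, %.4f, %.4f, %.3f, %.3f, %.4f, 1],'%(*d,*r))
if __name__=='__main__': arc(float(sys.argv[1]),[.06,.18,.34,.52,.7,.86,.96,1])
E
python3 arc.py 0.3
```

```text
t13.32 pos [0.5184 0.0478 0.2151] F [ -5.6 -10.1   5.2] q [ 0.05 -0.    1.97 -0.01  1.18 -1.25] w 0.113 r 0.253 z [-0.003 -0.005 -1.   ] xyaw 164.6
  [0.0044, 0.0011, -0.0000, -0.000, 0.000, 0.0057, 1],
  [0.0132, 0.0035, -0.0000, -0.000, 0.000, 0.0172, 1],
  [0.0247, 0.0073, -0.0000, -0.000, 0.000, 0.0325, 1],
  [0.0375, 0.0122, -0.0000, -0.000, 0.000, 0.0497, 1],
  [0.0500, 0.0177, -0.0000, -0.000, 0.000, 0.0668, 1],
  [0.0608, 0.0232, -0.0001, -0.000, 0.000, 0.0821, 1],
  [0.0674, 0.0269, -0.0001, -0.000, 0.001, 0.0917, 1],
  [0.0701, 0.0284, -0.0001, -0.000, 0.001, 0.0955, 1],
```

Request:
apply_moves(plan=[[[0.0044, 0, 0, 0, 0, 0.006, 1], [0.013, 0.0015, 0, 0, 0, 0.017, 1], [0.025, 0.005, 0, 0, 0, 0.0325, 1], [0.0375, 0.01, 0, 0, 0, 0.05, 1], [0.05, 0.0155, 0, 0, 0, 0.067, 1], [0.061, 0.021, 0, 0, 0, 0.082, 1], [0.067, 0.025, 0, 0, 0, 0.092, 1], [0.07, 0.0265, 0, 0, 0, 0.0955, 1]]])

```text
time: 13.98
tool_pos: [0.4576, 0.0941, 0.2151]
tcp_rot: [-0.883, -3.014, 0.004]
wrist_force: [-2.3, -3.3, 3.3]
width: 0.119
```

```bash
python3 arc.py 0.4
```

```text
t13.98 pos [0.4576 0.0941 0.2151] F [-2.3 -3.3  3.3] q [ 0.15 -0.11  2.07 -0.    1.18 -0.85] w 0.119 r 0.2534 z [-0.002 -0.002 -1.   ] xyaw 147.3
  [0.0059, 0.0015, -0.0000, -0.000, 0.000, 0.0076, 1],
  [0.0176, 0.0049, -0.0000, -0.000, 0.000, 0.0229, 1],
  [0.0328, 0.0103, -0.0000, -0.000, 0.000, 0.0433, 1],
  [0.0496, 0.0176, -0.0000, -0.000, 0.000, 0.0662, 1],
  [0.0657, 0.0260, -0.0001, -0.000, 0.000, 0.0891, 1],
  [0.0796, 0.0345, -0.0001, -0.000, 0.000, 0.1095, 1],
  [0.0879, 0.0402, -0.0001, -0.000, 0.000, 0.1222, 1],
  [0.0912, 0.0426, -0.0001, -0.000, 0.000, 0.1273, 1],
```

Request:
apply_moves(plan=[[[0.006, 0.001, 0, 0, 0, 0.0076, 1], [0.0176, 0.0045, 0, 0, 0, 0.023, 1], [0.033, 0.0098, 0, 0, 0, 0.0433, 1], [0.05, 0.017, 0, 0, 0, 0.066, 1], [0.066, 0.0255, 0, 0, 0, 0.089, 1], [0.0796, 0.034, 0, 0, 0, 0.1095, 1], [0.088, 0.04, 0, 0, 0, 0.122, 1], [0.091, 0.042, 0, 0, 0, 0.127, 1]]])

```text
time: 14.65
tool_pos: [0.4035, 0.1797, 0.2151]
tcp_rot: [-1.463, -2.778, 0.003]
wrist_force: [-4.2, -3.2, 5.0]
width: 0.113
```

```bash
python3 arc.py 0.4
```

```text
t14.65 pos [0.4035 0.1797 0.2151] F [-4.2 -3.2  5. ] q [ 0.36 -0.16  2.12  0.    1.19 -0.24] w 0.113 r 0.2536 z [-0.002 -0.001 -1.   ] xyaw 124.5
  [0.0059, 0.0015, 0.0000, -0.000, 0.000, 0.0076, 1],
  [0.0176, 0.0050, -0.0000, -0.000, 0.000, 0.0229, 1],
  [0.0328, 0.0105, -0.0000, -0.000, 0.000, 0.0433, 1],
  [0.0496, 0.0178, -0.0000, -0.000, 0.000, 0.0662, 1],
  [0.0657, 0.0263, -0.0000, -0.000, 0.000, 0.0891, 1],
  [0.0795, 0.0348, -0.0000, -0.000, 0.000, 0.1095, 1],
  [0.0879, 0.0406, -0.0000, -0.000, 0.000, 0.1222, 1],
  [0.0911, 0.0430, -0.0000, -0.000, 0.000, 0.1273, 1],
```

Request:
apply_moves(plan=[[[0.006, 0.0015, 0, 0, 0, 0.0076, 1], [0.0176, 0.005, 0, 0, 0, 0.023, 1], [0.033, 0.0105, 0, 0, 0, 0.0433, 1], [0.05, 0.018, 0, 0, 0, 0.066, 1], [0.066, 0.026, 0, 0, 0, 0.089, 1], [0.0796, 0.035, 0, 0, 0, 0.1095, 1], [0.088, 0.0405, 0, 0, 0, 0.122, 1], [0.091, 0.043, 0, 0, 0, 0.127, 1]]])

```text
time: 15.32
tool_pos: [0.3874, 0.2797, 0.2151]
tcp_rot: [-1.984, -2.432, 0.003]
wrist_force: [-7.7, -1.3, 7.2]
width: 0.113
```

```bash
python3 arc.py 0.4
```

```text
t15.32 pos [0.3874 0.2797 0.2151] F [-7.7 -1.3  7.2] q [ 0.57 -0.09  2.05  0.    1.18  0.37] w 0.113 r 0.2535 z [-0.003  0.    -1.   ] xyaw 101.6
  [0.0059, 0.0015, 0.0000, -0.000, 0.000, 0.0076, 1],
  [0.0175, 0.0050, 0.0000, -0.000, 0.000, 0.0229, 1],
  [0.0328, 0.0106, 0.0000, -0.000, 0.000, 0.0433, 1],
  [0.0495, 0.0179, -0.0000, -0.000, 0.000, 0.0662, 1],
  [0.0656, 0.0265, -0.0000, -0.000, 0.000, 0.0891, 1],
  [0.0794, 0.0350, -0.0000, -0.000, 0.000, 0.1095, 1],
  [0.0877, 0.0408, -0.0000, -0.000, 0.000, 0.1222, 1],
  [0.0910, 0.0432, -0.0000, -0.000, 0.000, 0.1273, 1],
```

```bash
python3 arc.py 0.5
```

```text
t15.32 pos [0.3874 0.2797 0.2151] F [-7.7 -1.3  7.2] q [ 0.57 -0.09  2.05  0.    1.18  0.37] w 0.113 r 0.2535 z [-0.003  0.    -1.   ] xyaw 101.6
  [0.0074, 0.0019, 0.0000, -0.000, 0.000, 0.0095, 1],
  [0.0219, 0.0065, 0.0000, -0.000, 0.000, 0.0286, 1],
  [0.0407, 0.0139, -0.0000, -0.000, 0.000, 0.0541, 1],
  [0.0612, 0.0240, -0.0000, -0.000, 0.000, 0.0828, 1],
  [0.0807, 0.0359, -0.0000, -0.000, 0.000, 0.1114, 1],
  [0.0970, 0.0479, -0.0000, -0.000, 0.000, 0.1369, 1],
  [0.1067, 0.0560, -0.0001, -0.000, 0.000, 0.1528, 1],
  [0.1105, 0.0594, -0.0001, -0.000, 0.001, 0.1592, 1],
```

Request:
apply_moves(plan=[[[0.0074, 0.001, 0, 0, 0, 0.0095, 1], [0.022, 0.005, 0, 0, 0, 0.0286, 1], [0.041, 0.012, 0, 0, 0, 0.054, 1], [0.061, 0.022, 0, 0, 0, 0.083, 1], [0.081, 0.034, 0, 0, 0, 0.111, 1], [0.097, 0.046, 0, 0, 0, 0.137, 1], [0.107, 0.054, 0, 0, 0, 0.153, 1], [0.1105, 0.0575, 0, 0, 0, 0.159, 1]]])

```text
time: 15.98
tool_pos: [0.424, 0.3999, 0.2152]
tcp_rot: [-2.526, -1.867, -0.002]
wrist_force: [-1.5, -0.5, 5.1]
width: 0.114
```

Request:
apply_moves(plan=[[[0, 0, 0, 0, 0, 0, 0.8], [0, 0, 0, 0, 0, 0, 0.5], [0, 0, 0, 0, 0, 0, 0], [0, 0, 0, 0, 0, 0, -0.5], [0, 0, 0, 0, 0, 0, -1], [0, 0, 0, 0, 0, 0, -1], [0, 0, 0, 0, 0, 0, -1], [0, 0, 0, 0, 0, 0, -1]]])

```text
time: 16.65
tool_pos: [0.4229, 0.398, 0.2148]
tcp_rot: [2.525, 1.869, 0.0]
wrist_force: [0.6, 1.1, -0.2]
width: 0.999
```

Request:
apply_moves(plan=[[[0, 0, -0.02, 0, 0, 0, -1], [0, 0, -0.05, 0, 0, 0, -1], [0, 0, -0.08, 0, 0, 0, -1], [0, 0, -0.12, 0, 0, 0, -1], [0, 0, -0.15, 0, 0, 0, -1], [0, 0, -0.18, 0, 0, 0, -1], [0, 0, -0.18, 0, 0, 0, -1], [0, 0, -0.18, 0, 0, 0, -1]]])

```text
time: 17.32
tool_pos: [0.4237, 0.3989, 0.3979]
tcp_rot: [-2.525, -1.869, -0.009]
wrist_force: [-0.0, -0.5, -0.9]
width: 1.0
```

```bash
python3 - <<'E'
from h import *
go([.40,0.10,.40],180,n=1)
snap('scene','s8',(150,120,450,345),2.6); 
E
```

```text
t17.32 pos [0.4237 0.3989 0.3979] x [0.292 0.956 0.005] z [ 0.004  0.004 -1.   ] q [ 0.71  0.03  1.6  -0.    1.5   1.01] w 1.0 F [-0.  -0.5 -0.9]
    [-0.2928, 0.0646, -0.0033] [0.0021, -0.0002, -0.5943]
  dist 0.2999 deg 107.0
```

View pics/s8.png

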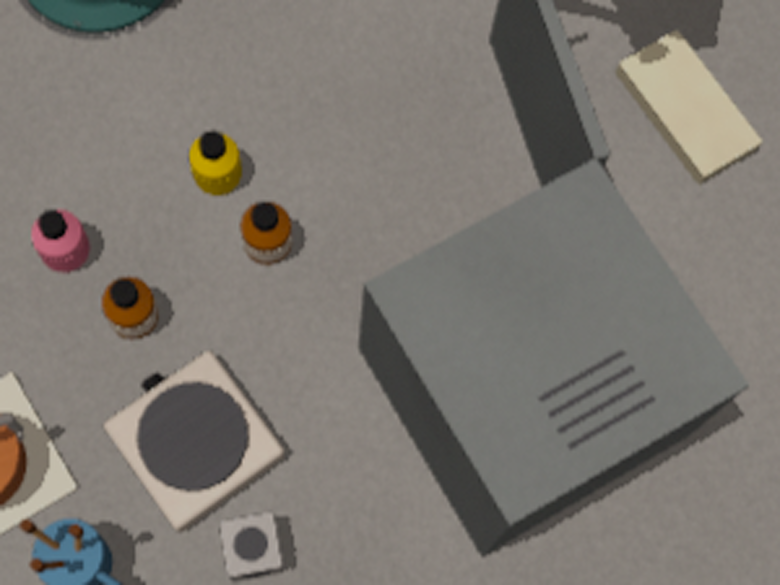

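```bash
python3 - <<'E'
from h import *
go([.47,0.13,.36],175.7,-20)
E
```

```text
t17.37 pos [0.4231 0.3984 0.3954] x [0.292 0.956 0.001] z [ 0.001  0.001 -1.   ] q [ 0.71  0.03  1.61 -0.    1.5   1.01] w 0.997 F [ 0.3  0.6 -0.7]
    [-0.243, 0.1232, 0.0352] [-0.0989, -0.0796, -0.564]
  dist 0.2747 deg 104.1
```

Request:
apply_moves(plan=[[[-0.03, 0.015, 0, -0.012, -0.01, -0.07, -1], [-0.06, 0.03, 0, -0.025, -0.02, -0.141, -1], [-0.09, 0.045, 0, -0.037, -0.03, -0.21, -1], [-0.12, 0.06, 0, -0.05, -0.04, -0.282, -1], [-0.15, 0.075, 0.005, -0.062, -0.05, -0.353, -1], [-0.18, 0.09, 0.015, -0.074, -0.06, -0.423, -1], [-0.21, 0.105, 0.025, -0.087, -0.07, -0.493, -1], [-0.243, 0.123, 0.035, -0.099, -0.08, -0.564, -1]]])

```text
time: 18.03
tool_pos: [0.4681, 0.1303, 0.3571]
tcp_rot: [1.258, 2.65, -0.017]
wrist_force: [0.3, 0.2, 0.1]
width: 0.999
```

```bash
python3 - <<'E'
from h import *
go([.47,0.13,.36],175.7,-20)
E
```

```text
t18.03 pos [0.4681 0.1303 0.3571] x [-0.615  0.765 -0.192] z [ 0.182 -0.099 -0.978] q [ 0.32 -0.24  1.93 -0.16  1.31 -0.33] w 0.999 F [0.3 0.2 0.1]
    [-0.002, 0.0014, -0.0025] [-0.0458, -0.0367, -0.2528]
  dist 0.0035 deg 46.7
```

Request:
apply_moves(plan=[[[0, 0, 0, -0.046, -0.037, -0.253, -1], [0, 0, 0, -0.046, -0.037, -0.253, -1], [0, 0, 0, -0.046, -0.037, -0.253, -1], [0, 0, 0, -0.046, -0.037, -0.253, -1], [0, 0, 0, -0.046, -0.037, -0.253, -1], [0, 0, 0, -0.046, -0.037, -0.253, -1], [0, 0, 0, -0.046, -0.037, -0.253, -1], [0, 0, 0, -0.046, -0.037, -0.253, -1]]])

```text
time: 18.7
tool_pos: [0.4678, 0.1311, 0.3573]
tcp_rot: [0.112, 2.79, -0.019]
wrist_force: [0.2, 0.3, -0.7]
width: 0.999
```

```bash
python3 - <<'E'
from h import *
go([.47,0.13,.36],175.7,-20)
c=cam('wrist')
p=np.load('cup.npy');ca,sa=np.cos(p[2]),np.sin(p[2])
def W(l): return [p[0]+ca*l[0]-sa*l[1],p[1]+sa*l[0]+ca*l[1],l[2]]
print('handle',np.round(W([-.13,0,.066]),4),proj(c,[W([-.13,0,.101]),W([-.13,0,.066]),W([-.14,-.14,.25]),W([-.14,.14,.25])]).round(1).tolist())
snap('wrist','w9')
E
```

```text
t18.70 pos [0.4678 0.1311 0.3573] x [-0.937  0.076 -0.342] z [ 0.341 -0.027 -0.94 ] q [ 0.31 -0.36  2.04 -0.14  1.14 -1.14] w 0.999 F [ 0.2  0.3 -0.7]
    [-0.003, -0.0009, -0.0018] [-0.0003, 0.0001, -0.0017]
  dist 0.0036 deg 0.3
handle [0.6403 0.1289 0.066 ] [[288.1, 217.5], [287.6, 201.2], [142.4, 311.5], [440.7, 310.2]]
```

View pics/w9.png

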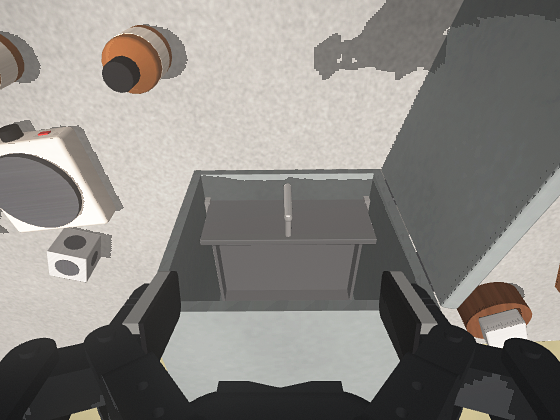

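```bash
python3 - <<'E'
from h import *
go([.585,.133,.15],175.7,-38,n=6)
E
```

```text
t18.75 pos [0.4682 0.1312 0.3578] x [-0.936  0.079 -0.343] z [ 0.341 -0.027 -0.939] q [ 0.31 -0.36  2.04 -0.14  1.14 -1.14] w 1.001 F [ 0.3 -0.3  0.5]
    [-0.0063, 0.0019, 0.0392] [-0.0001, -0.0166, -0.0004]
    [-0.0127, 0.0037, 0.0783] [-0.0003, -0.0333, -0.0009]
    [-0.019, 0.0056, 0.1175] [-0.0004, -0.0499, -0.0013]
    [-0.0254, 0.0074, 0.1567] [-0.0005, -0.0665, -0.0018]
    [-0.0317, 0.0093, 0.1959] [-0.0007, -0.0832, -0.0022]
    [-0.0381, 0.0111, 0.235] [-0.0008, -0.0998, -0.0026]
  dist 0.2384 deg 18.0
```

Request:
apply_moves(plan=[[[-0.006, 0.002, 0.035, 0, -0.016, 0, -1], [-0.012, 0.004, 0.07, 0, -0.032, 0, -1], [-0.018, 0.005, 0.105, 0, -0.048, 0, -1], [-0.024, 0.007, 0.14, 0, -0.064, -0.001, -1], [-0.03, 0.009, 0.175, 0, -0.08, -0.002, -1], [-0.034, 0.01, 0.21, 0, -0.09, -0.002, -1], [-0.038, 0.011, 0.235, 0, -0.1, -0.003, -1], [-0.038, 0.011, 0.235, 0, -0.1, -0.003, -1]]])

```text
time: 19.42
tool_pos: [0.5824, 0.1321, 0.1434]
tcp_rot: [0.09, 2.486, -0.04]
wrist_force: [-0.7, -0.3, -1.0]
width: 1.002
```

```bash
python3 - <<'E'
from h import *
go([.6395,.129,.078],175.7,-38,n=6)
snap('wrist','w10'); snap('scene','s10')
E
```

```text
t19.42 pos [0.5824 0.1321 0.1434] x [-0.791  0.055 -0.609] z [ 0.607 -0.051 -0.793] q [ 0.31 -0.06  2.31 -0.73  0.36 -0.56] w 1.002 F [-0.7 -0.3 -1. ]
    [-0.0009, 0.0003, 0.0145] [-0.0003, -0.0005, 0.0003]
    [-0.0018, 0.0005, 0.0289] [-0.0005, -0.0009, 0.0005]
    [-0.0028, 0.0008, 0.0434] [-0.0008, -0.0014, 0.0008]
    [-0.0037, 0.0011, 0.0578] [-0.0011, -0.0018, 0.001]
    [-0.0046, 0.0013, 0.0723] [-0.0014, -0.0023, 0.0013]
    [-0.0055, 0.0016, 0.0867] [-0.0016, -0.0027, 0.0015]
  dist 0.0869 deg 0.6
```

View pics/w10.png

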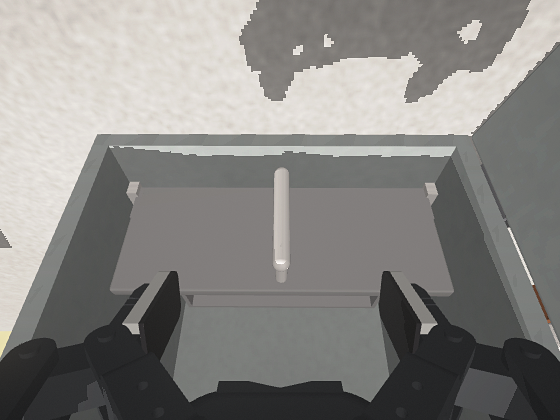

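View pics/s10.png

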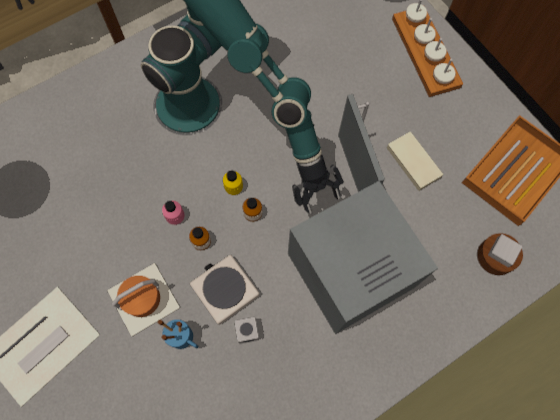

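```bash
python3 - <<'E'
from h import *
go([.596,.132,.15],175.7,-26,n=4)
E
```

```text
t19.52 pos [0.5853 0.1333 0.1502] x [-0.787  0.056 -0.614] z [ 0.613 -0.048 -0.789] q [ 0.31 -0.06  2.3  -0.72  0.36 -0.57] w 0.999 F [0.3 1.2 0.9]
    [-0.0021, -0.0001, 0.0017] [-0.0002, 0.0165, 0.0002]
    [-0.0042, -0.0002, 0.0034] [-0.0004, 0.0331, 0.0004]
    [-0.0063, -0.0004, 0.0051] [-0.0006, 0.0496, 0.0006]
    [-0.0084, -0.0005, 0.0067] [-0.0008, 0.0662, 0.0008]
  dist 0.0108 deg 11.9
```

Request:
apply_moves(plan=[[[-0.002, 0, 0.002, 0, 0.0165, 0, -1], [-0.004, 0, 0.003, 0, 0.033, 0, -1], [-0.006, 0, 0.005, 0, 0.05, 0, -1], [-0.008, 0, 0.007, -0.001, 0.066, 0.001, -1], [-0.008, 0, 0.007, -0.001, 0.066, 0.001, -1], [-0.008, 0, 0.007, -0.001, 0.066, 0.001, -1], [-0.008, 0, 0.007, -0.001, 0.066, 0.001, -1], [-0.008, 0, 0.007, -0.001, 0.066, 0.001, -1]]])

```text
time: 20.18
tool_pos: [0.5966, 0.133, 0.1525]
tcp_rot: [0.1, 2.68, -0.02]
wrist_force: [-0.2, 0.3, -0.2]
width: 1.0
```

```bash
python3 - <<'E'
from h import *
go([.6395,.129,.078],175.7,-26,n=6)
E
```

```text
t20.18 pos [0.5966 0.133  0.1525] x [-0.893  0.068 -0.444] z [ 0.443 -0.031 -0.896] q [ 0.25  0.01  2.16 -0.27  0.56 -1.04] w 1.0 F [-0.2  0.3 -0.2]
    [-0.0009, -0.0002, 0.0143] [0.0001, 0.0003, -0.0]
    [-0.0018, -0.0003, 0.0286] [0.0003, 0.0007, -0.0]
    [-0.0028, -0.0005, 0.0429] [0.0004, 0.001, -0.0001]
    [-0.0037, -0.0007, 0.0573] [0.0006, 0.0014, -0.0001]
    [-0.0046, -0.0009, 0.0716] [0.0007, 0.0017, -0.0001]
    [-0.0055, -0.001, 0.0859] [0.0009, 0.0021, -0.0001]
  dist 0.0861 deg 0.4
```

Request:
apply_moves(plan=[[[-0.001, 0, 0.014, 0, 0, 0, -1], [-0.002, 0, 0.028, 0, 0, 0, -1], [-0.003, 0, 0.043, 0, 0, 0, -1], [-0.004, -0.001, 0.057, 0, 0, 0, -1], [-0.005, -0.001, 0.07, 0, 0, 0, -1], [-0.006, -0.001, 0.08, 0, 0, 0, -1], [-0.006, -0.001, 0.085, 0, 0, 0, -1], [-0.006, -0.001, 0.085, 0, 0, 0, -1]]])

```text
time: 20.85
tool_pos: [0.6394, 0.1288, 0.0773]
tcp_rot: [0.1, 2.682, -0.021]
wrist_force: [-1.1, -0.2, 0.2]
width: 0.998
```

```bash
python3 - <<'E'
from h import *
go([.6395,.129,.078],175.7,-26)
snap('wrist','w11')
E
```

```text
t20.85 pos [0.6394 0.1288 0.0773] x [-0.895  0.067 -0.442] z [ 0.441 -0.031 -0.897] q [ 0.23  0.19  2.12 -0.33  0.41 -1.  ] w 0.998 F [-1.1 -0.2  0.2]
    [-0.0004, 0.0002, -0.0006] [0.0006, 0.0012, -0.0]
  dist 0.0007 deg 0.2
```

View pics/w11.png

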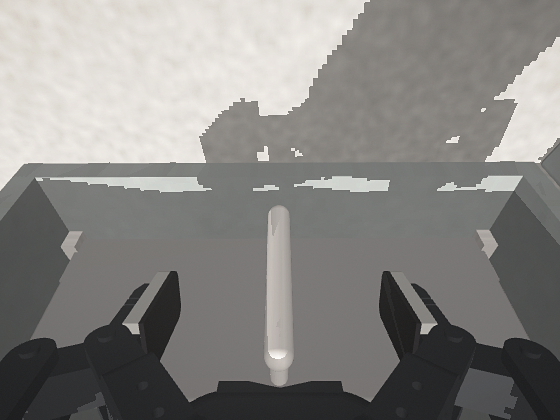

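Bar lies between the pads at (278,290). Close on it.

Request:
apply_moves(plan=[[[0, 0, 0, 0, 0, 0, 0.3], [0, 0, 0, 0, 0, 0, 1], [0, 0, 0, 0, 0, 0, 1], [0, 0, 0, 0, 0, 0, 1], [0, 0, 0, 0, 0, 0, 1], [0, 0, 0, 0, 0, 0, 1], [0, 0, 0, 0, 0, 0, 1], [0, 0, 0, 0, 0, 0, 1]]], force=40)

```text
time: 21.57
tool_pos: [0.6403, 0.1283, 0.0793]
tcp_rot: [0.101, 2.68, -0.021]
wrist_force: [-2.9, -3.2, 5.0]
width: 0.115
```

```bash
python3 - <<'E'
from h import *
u=-np.array([np.cos(-.0744),np.sin(-.0744),0])
s=readout.read_state()
go(s['tool_pos']+u*.1,175.7,-26,n=8)
E
```

```text
t21.57 pos [0.6403 0.1283 0.0793] x [-0.894  0.068 -0.444] z [ 0.443 -0.032 -0.896] q [ 0.22  0.19  2.12 -0.33  0.41 -1.  ] w 0.115 F [-2.9 -3.2  5. ]
    [0.0112, -0.0, -0.0055] [0.0001, 0.0002, -0.0]
    [0.0224, -0.0, -0.0111] [0.0001, 0.0005, -0.0]
    [0.0336, -0.0, -0.0166] [0.0002, 0.0007, -0.0]
    [0.0448, -0.0, -0.0222] [0.0003, 0.001, -0.0001]
    [0.056, -0.0, -0.0277] [0.0003, 0.0012, -0.0001]
    [0.0672, -0.0, -0.0333] [0.0004, 0.0015, -0.0001]
    [0.0784, -0.0, -0.0388] [0.0004, 0.0017, -0.0001]
    [0.0896, -0.0, -0.0444] [0.0005, 0.0019, -0.0001]
  dist 0.1 deg 0.4
```

```bash
python3 - <<'E'
from h import *
u=-np.array([np.cos(-.0744),np.sin(-.0744),0])
s=readout.read_state()
go(s['tool_pos']+u*.1,175.7,-8,n=8)
E
```

```text
t21.57 pos [0.6403 0.1283 0.0793] x [-0.894  0.068 -0.444] z [ 0.443 -0.032 -0.896] q [ 0.22  0.19  2.12 -0.33  0.41 -1.  ] w 0.115 F [-2.9 -3.2  5. ]
    [0.0112, -0.0, -0.0055] [0.0001, 0.0127, -0.0]
    [0.0224, -0.0, -0.0111] [0.0001, 0.0255, -0.0]
    [0.0336, -0.0, -0.0166] [0.0002, 0.0382, -0.0]
    [0.0448, -0.0, -0.0222] [0.0003, 0.051, -0.0]
    [0.056, -0.0, -0.0277] [0.0003, 0.0637, -0.0]
    [0.0672, -0.0, -0.0333] [0.0004, 0.0765, -0.0]
    [0.0784, -0.0, -0.0388] [0.0005, 0.0892, -0.0]
    [0.0896, -0.0, -0.0444] [0.0005, 0.1019, -0.0]
  dist 0.1 deg 18.4
```

Request:
apply_moves(plan=[[[0.006, 0, -0.003, 0, 0, 0, 1], [0.018, 0, -0.009, 0, 0.01, 0, 1], [0.032, 0, -0.016, 0, 0.025, 0, 1], [0.046, 0, -0.023, 0, 0.045, 0, 1], [0.06, 0, -0.03, 0, 0.065, 0, 1], [0.074, 0, -0.0365, 0, 0.085, 0, 1], [0.085, 0, -0.042, 0, 0.1, 0, 1], [0.09, 0, -0.0445, 0, 0.102, 0, 1]]])

```text
time: 22.23
tool_pos: [0.5405, 0.1354, 0.0789]
tcp_rot: [0.112, 3.001, -0.006]
wrist_force: [2.6, -6.0, -0.8]
width: 0.113
```

```bash
python3 - <<'E'
from h import *
u=-np.array([np.cos(-.0744),np.sin(-.0744),0])
s=readout.read_state()
go(s['tool_pos']+u*.1,175.7,-0,n=2)
snap('wrist','w12')
E
```

```text
t22.23 pos [0.5405 0.1354 0.0789] x [-0.988  0.074 -0.138] z [ 0.138 -0.009 -0.99 ] q [ 0.22  0.14  2.1  -0.06  0.77 -1.23] w 0.113 F [ 2.6 -6.  -0.8]
    [0.0495, 0.0, -0.0069] [0.0002, 0.0221, 0.0001]
    [0.099, 0.0, -0.0138] [0.0004, 0.0442, 0.0002]
  dist 0.1 deg 7.9
```

View pics/w12.png

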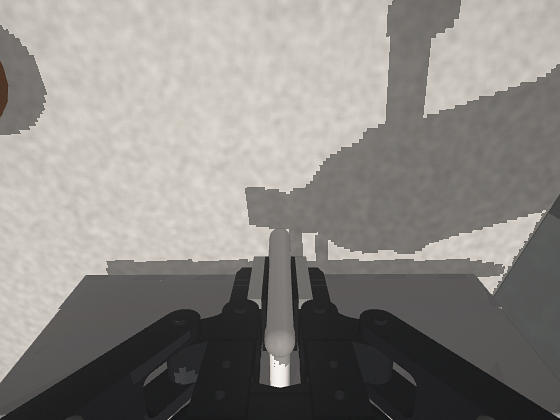

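Request:
apply_moves(plan=[[[0.007, 0, -0.001, 0, 0.003, 0, 1], [0.02, 0, -0.003, 0, 0.01, 0, 1], [0.036, 0, -0.005, 0, 0.018, 0, 1], [0.053, 0, -0.007, 0, 0.026, 0, 1], [0.07, 0, -0.01, 0, 0.034, 0, 1], [0.086, 0, -0.012, 0, 0.04, 0, 1], [0.097, 0, -0.0135, 0, 0.044, 0, 1], [0.102, 0, -0.014, 0, 0.044, 0, 1]]])

```text
time: 22.95
tool_pos: [0.4375, 0.1428, 0.0788]
tcp_rot: [0.115, 3.137, -0.0]
wrist_force: [1.8, -9.4, 3.0]
width: 0.118
```

Request:
apply_moves(plan=[[[0.001, 0, 0, 0, 0, 0, 1], [0.002, 0, 0, 0, 0, 0, 1], [0.003, 0, 0, 0, 0, 0, 1], [0.004, 0, 0, 0, 0, 0, 1], [0.005, 0, 0, 0, 0, 0, 1], [0.006, 0, 0, 0, 0, 0, 1], [0.006, 0, 0, 0, 0, 0, 1], [0.006, 0, 0, 0, 0, 0, 1]]])

```text
time: 23.62
tool_pos: [0.4323, 0.1431, 0.0788]
tcp_rot: [0.115, 3.136, -0.0]
wrist_force: [0.4, -8.9, 4.0]
width: 0.117
```

```bash
python3 - <<'E'
from h import *
go([.43,.1,.08],175.7)
E
```

```text
t23.62 pos [0.4323 0.1431 0.0788] x [-0.997  0.073 -0.003] z [ 0.003 -0.    -1.   ] q [ 0.27  0.03  2.22 -0.    0.89 -1.23] w 0.117 F [ 0.4 -8.9  4. ]
    [-0.0008, -0.0432, -0.0011] [-0.0, 0.0011, 0.0006]
  dist 0.0432 deg 0.2
```

Request:
apply_moves(plan=[[[0, -0.001, 0, 0, 0, 0, 0.7], [0, -0.001, 0, 0, 0, 0, 0.3], [0, -0.001, 0, 0, 0, 0, -0.3], [0, -0.001, 0, 0, 0, 0, -1], [0, -0.001, 0, 0, 0, 0, -1], [0, -0.001, 0, 0, 0, 0, -1], [0, -0.001, 0, 0, 0, 0, -1], [0, -0.001, 0, 0, 0, 0, -1]]])

```text
time: 24.28
tool_pos: [0.4315, 0.1436, 0.0784]
tcp_rot: [0.117, 3.138, 0.004]
wrist_force: [-0.4, 0.4, -0.1]
width: 0.997
```

Request:
apply_moves(plan=[[[0, 0, -0.03, 0, 0, 0, -1], [0, 0, -0.06, 0, 0, 0, -1], [0, 0, -0.1, 0, 0, 0, -1], [0, 0.02, -0.14, 0, 0, 0, -1], [0, 0.05, -0.18, 0, 0, 0, -1], [0, 0.08, -0.22, 0, 0, 0, -1], [0, 0.1, -0.26, 0, 0, 0, -1], [0, 0.1, -0.28, 0, 0, 0, -1]]])

```text
time: 24.95
tool_pos: [0.4377, 0.2442, 0.3596]
tcp_rot: [0.115, 3.139, 0.004]
wrist_force: [0.9, -0.0, -0.5]
width: 0.998
```

```bash
python3 - <<'E'
from h import *
st()
c=cam('wrist');snap('wrist','w13'); snap('top','t13')
E
```

```text
{'time': 24.95, 'q': [0.4576, -0.1205, 1.8154, 0.0024, 1.4453, -1.0403], 'joint_torque': [-0.5408, -32.9776, -35.9712, 0.1431, -0.7229, -0.0687], 'tool_pos': [0.4377, 0.2442, 0.3596], 'tcp_rot': [0.1148, 3.1394, 0.0043], 'wrist_force': [0.9265, -0.0401, -0.5013], 'torque': [0.0347, -0.0034, 0.001], 'width': 0.9981}
```

View pics/w13.png

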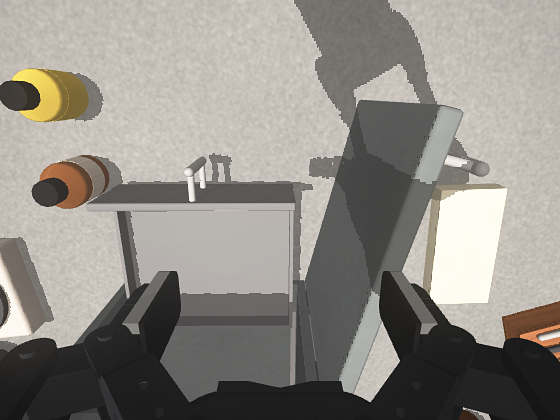

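View pics/t13.png

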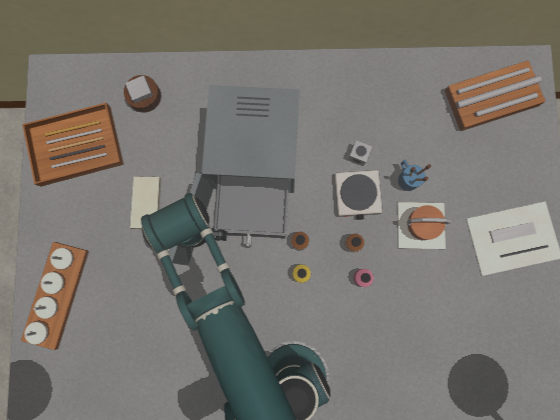

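```bash
python3 - <<'E'
from h import *
go([.45,-.03,.33],90)
E
```

```text
t25.05 pos [0.4414 0.2458 0.3671] x [-0.997  0.072 -0.013] z [ 0.014  0.009 -1.   ] q [ 0.46 -0.12  1.81  0.    1.44 -1.04] w 0.997 F [0.9 0.2 1. ]
    [-0.0279, -0.2748, 0.0347] [0.0057, 0.0009, 0.4771]
  dist 0.2784 deg 85.9
```

Request:
apply_moves(plan=[[[-0.004, -0.035, 0.004, 0, 0, 0.04, -1], [-0.008, -0.07, 0.008, 0, 0, 0.08, -1], [-0.012, -0.105, 0.012, 0, 0, 0.12, -1], [-0.016, -0.14, 0.016, 0, 0, 0.16, -1], [-0.02, -0.175, 0.02, 0, 0, 0.2, -1], [-0.024, -0.21, 0.026, 0.005, 0, 0.24, -1], [-0.026, -0.24, 0.03, 0.005, 0, 0.28, -1], [-0.028, -0.275, 0.035, 0.005, 0, 0.32, -1]]])

```text
time: 25.72
tool_pos: [0.4456, -0.0349, 0.3225]
tcp_rot: [-1.614, -2.695, 0.019]
wrist_force: [1.0, 0.4, 0.5]
width: 1.0
```

```bash
python3 - <<'E'
from h import *
go([.45,-.03,.33],90)
E
```

```text
t25.72 pos [ 0.4456 -0.0349  0.3225] x [-0.472  0.882 -0.006] z [-0.007 -0.01  -1.   ] q [-0.13 -0.21  1.96 -0.01  1.4  -0.62] w 1.0 F [1.  0.4 0.5]
    [0.0023, 0.0061, -0.0076] [-0.0028, 0.0026, 0.1564]
  dist 0.01 deg 28.2
```

Request:
apply_moves(plan=[[[0, 0.001, -0.002, 0, 0, 0.039, -1], [0, 0.002, -0.002, 0, 0, 0.078, -1], [0, 0.002, -0.002, -0.003, 0.003, 0.117, -1], [0, 0.002, -0.002, -0.003, 0.003, 0.156, -1], [0, 0.002, -0.002, -0.003, 0.003, 0.156, -1], [0, 0.002, -0.002, -0.003, 0.003, 0.156, -1], [0, 0.002, -0.002, -0.003, 0.003, 0.156, -1], [0, 0.002, -0.002, -0.003, 0.003, 0.156, -1]]])

```text
time: 26.38
tool_pos: [0.4477, -0.0326, 0.3249]
tcp_rot: [-2.21, -2.231, -0.001]
wrist_force: [0.1, -0.2, -0.0]
width: 1.001
```

```bash
python3 - <<'E'
from h import *
go([.448,-.028,.20],90)
snap('wrist','w14')
c=cam('wrist')
for z,r in [(.098,.0155)]:
  t=np.linspace(0,2*np.pi,5)[:-1]
  print(proj(c,np.c_[.448+r*np.cos(t),-.028+r*np.sin(t),np.full(4,z)]).round(1).tolist(), proj(c,[[.448,-.028,.098]]))
E
```

```text
t26.38 pos [ 0.4477 -0.0326  0.3249] x [-0.01   1.     0.001] z [-0.     0.001 -1.   ] q [-0.13 -0.22  1.96  0.    1.4  -0.14] w 1.001 F [ 0.1 -0.2 -0. ]
    [0.0044, 0.0003, 0.1249] [-0.0001, -0.0004, 0.003]
  dist 0.1249 deg 0.5
[[293.9, 171.0], [279.0, 155.9], [263.8, 170.8], [278.8, 185.5]] [[278.86914058 170.91923482]]
```

View pics/w14.png

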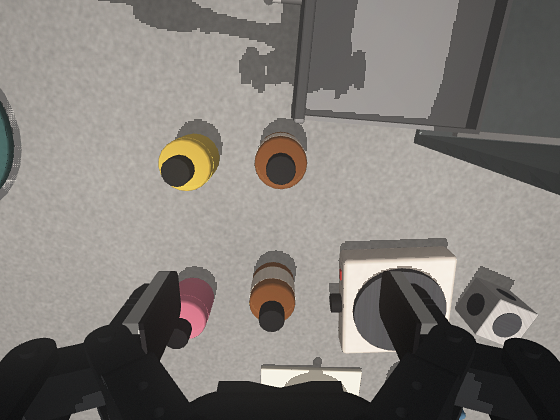

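```bash
python3 - <<'E'
from h import *
c=cam('wrist')
print(ray(c,281,168,.098),ray(c,271,316,.098),ray(c,178,170,.098),'trcorner',ray(c,297,118,.106))
b=ray(c,281,168,.098)
go([b[0],b[1],.20],90)
E
```

```text
[ 0.45016348 -0.02493478  0.098     ] [ 0.43999799 -0.20281273  0.098     ] [ 0.34428701 -0.02789202  0.098     ] trcorner [0.4650133  0.02550806 0.106     ]
t26.43 pos [ 0.4478 -0.0326  0.3249] x [-0.009  1.     0.001] z [-0.     0.001 -1.   ] q [-0.13 -0.22  1.96  0.    1.4  -0.14] w 1.0 F [-0.9  0.2 -0.6]
    [0.0075, 0.0025, 0.1249] [-0.0, -0.0003, 0.0029]
  dist 0.1252 deg 0.5
```

Request:
apply_moves(plan=[[[0.002, 0.001, 0.03, 0, 0, 0.003, -1], [0.004, 0.002, 0.06, 0, 0, 0.003, -1], [0.006, 0.0025, 0.09, 0, 0, 0.003, -1], [0.0075, 0.0025, 0.12, 0, 0, 0.003, -1], [0.0075, 0.0025, 0.15, 0, 0, 0.003, -1], [0.0075, 0.0025, 0.175, 0, 0, 0.003, -1], [0.0075, 0.0025, 0.175, 0, 0, 0.003, -1], [0.0075, 0.0025, 0.175, 0, 0, 0.003, -1]]])

```text
time: 27.1
tool_pos: [0.449, -0.0247, 0.1489]
tcp_rot: [-2.22, -2.217, 0.002]
wrist_force: [-0.1, -0.1, 0.4]
width: 1.001
```

```bash
python3 - <<'E'
from h import *
go([.4501,-.025,.05],90)
snap('wrist','w15')
E
```

```text
t27.10 pos [ 0.449  -0.0247  0.1489] x [0.001 1.    0.002] z [-0.004  0.002 -1.   ] q [-0.11 -0.08  2.17  0.    1.05 -0.11] w 1.001 F [-0.1 -0.1  0.4]
    [-0.0004, 0.0015, 0.0989] [-0.0012, -0.0005, -0.0004]
  dist 0.0989 deg 0.2
```

View pics/w15.png

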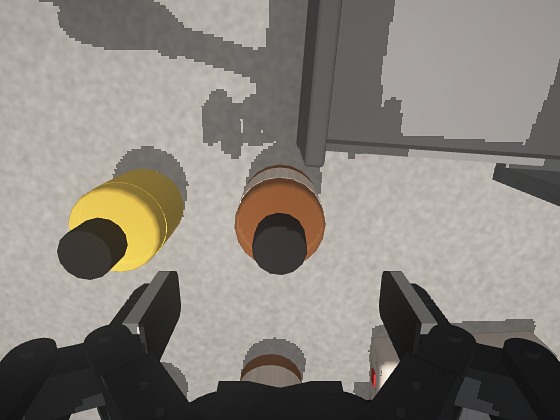

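Request:
apply_moves(plan=[[[0, 0.001, 0.015, 0, 0, 0, -1], [0, 0.001, 0.03, 0, 0, 0, -1], [0, 0.001, 0.045, 0, 0, 0, -1], [0, 0.001, 0.06, 0, 0, 0, -1], [0, 0.001, 0.075, 0, 0, 0, -1], [0, 0.001, 0.09, 0, 0, 0, -1], [0, 0.001, 0.099, 0, 0, 0, -1], [0, 0.001, 0.099, 0, 0, 0, -1]]])

```text
time: 27.82
tool_pos: [0.4516, -0.0249, 0.0512]
tcp_rot: [-2.223, -2.219, -0.001]
wrist_force: [-0.9, 0.2, -1.2]
width: 1.001
```

Request:
apply_moves(plan=[[[0, 0, 0, 0, 0, 0, -0.6], [0, 0, 0, 0, 0, 0, -0.3], [0, 0, 0, 0, 0, 0, 0], [0, 0, 0, 0, 0, 0, 0.5], [0, 0, 0, 0, 0, 0, 1], [0, 0, 0, 0, 0, 0, 1], [0, 0, 0, 0, 0, 0, 1], [0, 0, 0, 0, 0, 0, 1]]], force=40)

```text
time: 28.48
tool_pos: [0.4522, -0.025, 0.0527]
tcp_rot: [2.223, 2.219, 0.003]
wrist_force: [-2.8, 0.7, 5.2]
width: 0.672
```

```bash
python3 - <<'E'
from h import *
go([.4501,-.025,.05],90)
E
```

```text
t28.48 pos [ 0.4522 -0.025   0.0527] x [0.002 1.    0.001] z [ 0.002  0.001 -1.   ] q [-0.11  0.06  2.24  0.    0.83 -0.11] w 0.672 F [-2.8  0.7  5.2]
    [0.0, -0.0021, 0.0027] [0.0005, -0.0003, -0.0007]
  dist 0.0034 deg 0.2
```

Request:
apply_moves(plan=[[[0, 0, -0.005, 0, 0, 0, 1], [0, 0, -0.02, 0, 0, 0, 1], [0, 0, -0.045, 0, 0, 0, 1], [0, 0, -0.075, 0, 0, 0, 1], [0, 0, -0.105, 0, 0, 0, 1], [0, 0, -0.135, 0, 0, 0, 1], [0, 0, -0.16, 0, 0, 0, 1], [0, 0, -0.17, 0, 0, 0, 1]]])

```text
time: 29.15
tool_pos: [0.4535, -0.0253, 0.2258]
tcp_rot: [2.22, 2.215, 0.009]
wrist_force: [0.5, -0.2, -0.8]
width: 0.676
```

```bash
python3 - <<'E'
from h import *
go([.51,.188,.22],176)
E
```

```text
t29.15 pos [ 0.4535 -0.0253  0.2258] x [0.002 1.    0.   ] z [ 0.008  0.    -1.   ] q [-0.11 -0.15  2.09  0.    1.2  -0.11] w 0.676 F [ 0.5 -0.2 -0.8]
    [0.2134, 0.056, 0.0063] [0.002, 0.0017, -0.4785]
  dist 0.2207 deg 86.1
```

Request:
apply_moves(plan=[[[0.01, 0.003, 0, 0, 0, -0.035, 1], [0.03, 0.008, 0, 0, 0, -0.07, 1], [0.06, 0.016, 0, 0, 0, -0.105, 1], [0.095, 0.025, 0, 0, 0, -0.14, 1], [0.13, 0.034, 0, 0, 0, -0.175, 1], [0.165, 0.043, 0.002, 0, 0, -0.21, 1], [0.195, 0.051, 0.003, 0.001, 0.001, -0.245, 1], [0.213, 0.056, 0.004, 0.002, 0.002, -0.28, 1]]])

```text
time: 29.82
tool_pos: [0.5075, 0.1908, 0.2161]
tcp_rot: [-1.053, -2.949, -0.003]
wrist_force: [0.6, 0.0, -3.1]
width: 0.671
```

```bash
python3 - <<'E'
from h import *
go([.533,.188,.18],176)
E
```

```text
t29.82 pos [0.5075 0.1908 0.2161] x [-0.774  0.633  0.01 ] z [-0.009  0.005 -1.   ] q [ 0.31  0.04  1.92  0.01  1.18 -0.58] w 0.671 F [ 0.6  0.  -3.1]
    [-0.0219, 0.014, 0.0359] [0.0004, -0.0034, -0.1962]
  dist 0.0443 deg 35.3
```

Request:
apply_moves(plan=[[[-0.004, 0.002, 0.004, 0, 0, -0.03, 1], [-0.008, 0.004, 0.01, 0, 0, -0.06, 1], [-0.012, 0.008, 0.018, 0, -0.001, -0.095, 1], [-0.018, 0.012, 0.026, 0, -0.002, -0.13, 1], [-0.022, 0.014, 0.034, 0, -0.003, -0.165, 1], [-0.022, 0.014, 0.036, 0, -0.003, -0.196, 1], [-0.022, 0.014, 0.036, 0, -0.003, -0.196, 1], [-0.022, 0.014, 0.036, 0, -0.003, -0.196, 1]]])

```text
time: 30.48
tool_pos: [0.5325, 0.1844, 0.1798]
tcp_rot: [-0.126, -3.137, 0.0]
wrist_force: [-0.2, 0.2, -2.4]
width: 0.679
```

```bash
python3 - <<'E'
from h import *
go([.533,.188,.08],176)
snap('wrist','w16'); snap('top','t16',(180,130,380,280),3.5)
E
```

```text
t30.48 pos [0.5325 0.1844 0.1798] x [-0.997  0.08   0.002] z [-0.002 -0.    -1.   ] q [ 0.29  0.11  1.92  0.    1.11 -1.2 ] w 0.679 F [-0.2  0.2 -2.4]
    [-0.0003, 0.0036, 0.0998] [-0.0, -0.0005, -0.0034]
  dist 0.0999 deg 0.6
```

View pics/w16.png

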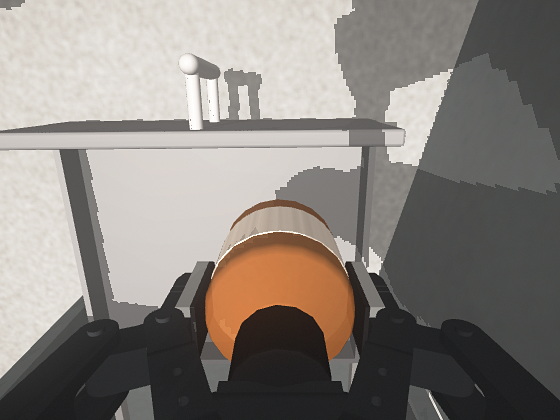

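View pics/t16.png

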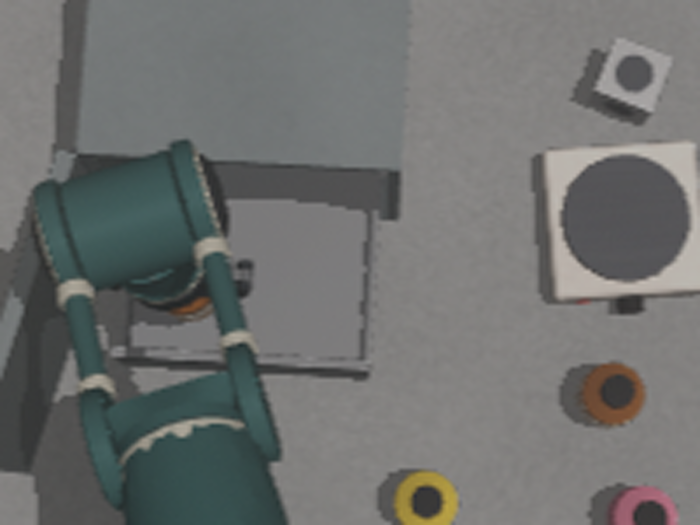

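```bash
python3 - <<'E'
from h import *
c=cam('wrist')
print('panel left corner back',ray(c,405,146,.106),'inner left wall@panel',ray(c,362,180,.046),'right inner wall low-left', ray(c,88,170,.022), 'handle top',ray(c,190,63,.101))
p=np.array([.574,.133]);a=-.07
for l in [(-.097,.115),(-.097,-.115)]: 
  w=p+np.array([np.cos(a)*l[0]-np.sin(a)*l[1],np.sin(a)*l[0]+np.cos(a)*l[1]]); print(w,proj(c,[[*w,.022],[*w,.046]]).round(0).tolist())
E
```

```text
panel left corner back [0.48931482 0.26063503 0.106     ] inner left wall@panel [0.52287873 0.24945931 0.046     ] right inner wall low-left [0.50228186 0.02865425 0.022     ] handle top [0.43550689 0.14437458 0.101     ]
[0.48528098 0.25450282] [[361.0, 127.0], [369.0, 129.0]]
[0.46919413 0.02506609] [[73.0, 130.0], [55.0, 133.0]]
```

Request:
apply_moves(plan=[[[0, 0, 0.01, 0, 0, 0, 1], [0, 0, 0.028, 0, 0, 0, 1], [0, 0, 0.05, 0, 0, 0, 1], [0, 0, 0.07, 0, 0, 0, 1], [0, 0, 0.086, 0, 0, 0, 1], [0, 0, 0.096, 0, 0, 0, 1], [0, 0, 0.1, 0, 0, 0, 1], [0, 0, 0.101, 0, 0, 0, 1]]])

```text
time: 31.25
tool_pos: [0.5327, 0.1845, 0.0791]
tcp_rot: [-0.122, -3.138, -0.0]
wrist_force: [0.2, 0.3, -3.5]
width: 0.674
```

Request:
apply_moves(plan=[[[0, 0, 0, 0, 0, 0, 1], [0, 0, 0, 0, 0, 0, 1], [0, 0, 0.001, 0, 0, 0, 1], [0, 0, 0.002, 0, 0, 0, 1], [0, 0, 0.003, 0, 0, 0, 1], [0, 0, 0.003, 0, 0, 0, 1], [0, 0, 0.003, 0, 0, 0, 1], [0, 0, 0.003, 0, 0, 0, 1]]])

```text
time: 31.92
tool_pos: [0.5334, 0.1847, 0.0771]
tcp_rot: [0.122, 3.139, 0.001]
wrist_force: [0.7, 0.5, -3.1]
width: 0.675
```

Request:
apply_moves(plan=[[[0, 0, 0, 0, 0, 0, 1], [0, 0, 0.001, 0, 0, 0, 1], [0, 0, 0.001, 0, 0, 0, 1], [0, 0, 0.002, 0, 0, 0, 1], [0, 0, 0.002, 0, 0, 0, 1], [0, 0, 0.002, 0, 0, 0, 1], [0, 0, 0.002, 0, 0, 0, 1], [0, 0, 0.002, 0, 0, 0, 1]]])

```text
time: 32.58
tool_pos: [0.5334, 0.1847, 0.0751]
tcp_rot: [0.122, 3.139, 0.001]
wrist_force: [0.4, 0.3, -3.0]
width: 0.669
```

Request:
apply_moves(plan=[[[0, 0, 0, 0, 0, 0, 1], [0, 0, 0.001, 0, 0, 0, 1], [0, 0, 0.001, 0, 0, 0, 1], [0, 0, 0.0015, 0, 0, 0, 1], [0, 0, 0.0015, 0, 0, 0, 1], [0, 0, 0.0015, 0, 0, 0, 1], [0, 0, 0.0015, 0, 0, 0, 1], [0, 0, 0.0015, 0, 0, 0, 1]]])

```text
time: 33.25
tool_pos: [0.5341, 0.1848, 0.0747]
tcp_rot: [0.122, 3.137, 0.001]
wrist_force: [-1.5, -0.7, 5.9]
width: 0.67
```

Request:
apply_moves(plan=[[[0, 0, 0, 0, 0, 0, -0.4], [0, 0, 0, 0, 0, 0, -0.5], [0, 0, 0, 0, 0, 0, -0.6], [0, 0, 0, 0, 0, 0, -0.8], [0, 0, 0, 0, 0, 0, -1], [0, 0, 0, 0, 0, 0, -1], [0, 0, 0, 0, 0, 0, -1], [0, 0, 0, 0, 0, 0, -1]]])

```text
time: 33.92
tool_pos: [0.5333, 0.1847, 0.0735]
tcp_rot: [0.122, 3.139, 0.001]
wrist_force: [-0.2, -0.4, 0.7]
width: 0.999
```

Request:
apply_moves(plan=[[[0, 0, -0.01, 0, 0, 0, -1], [0, 0, -0.03, 0, 0, 0, -1], [0, 0, -0.06, 0, 0, 0, -1], [0, 0, -0.1, 0, 0, 0, -1], [0, 0, -0.14, 0, 0, 0, -1], [0, 0, -0.18, 0, 0, 0, -1], [0, 0, -0.22, 0, 0, 0, -1], [0, 0, -0.25, 0, 0, 0, -1]]])

```text
time: 34.58
tool_pos: [0.5338, 0.1847, 0.3288]
tcp_rot: [0.122, 3.134, 0.004]
wrist_force: [1.7, 0.1, -0.7]
width: 0.999
```

```bash
python3 - <<'E'
from h import *
go([.44,-.205,.33],90)
snap('wrist','w17')
E
```

```text
t34.58 pos [0.5338 0.1847 0.3288] x [-0.997  0.078 -0.005] z [ 0.005  0.002 -1.   ] q [ 0.29  0.01  1.74  0.    1.38 -1.2 ] w 0.999 F [ 1.7  0.1 -0.7]
    [0.0633, -0.3958, -0.0025] [0.0019, 0.0008, 0.4753]
  dist 0.4009 deg 85.6
```

View pics/w17.png

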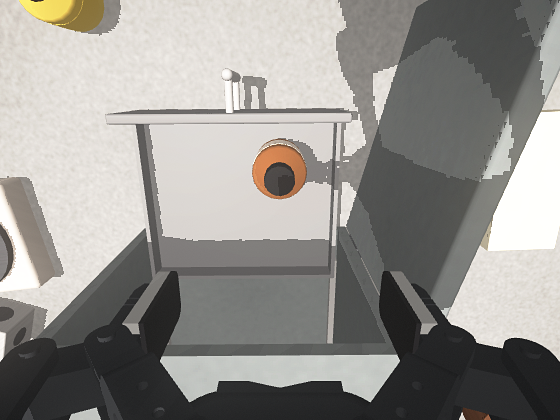

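Request:
apply_moves(plan=[[[0.008, -0.04, 0, 0, 0, 0.04, -1], [0.015, -0.08, 0, 0, 0, 0.08, -1], [0.02, -0.12, 0, 0, 0, 0.12, -1], [0.026, -0.16, 0, 0, 0, 0.16, -1], [0.032, -0.2, 0, 0, 0, 0.2, -1], [0.038, -0.24, 0, 0, 0, 0.24, -1], [0.044, -0.28, 0, 0, 0, 0.28, -1], [0.05, -0.32, 0, 0.002, 0, 0.32, -1]]])

```text
time: 35.3
tool_pos: [0.4575, -0.1323, 0.3241]
tcp_rot: [1.619, 2.691, -0.008]
wrist_force: [1.1, 0.5, -0.6]
width: 1.0
```

```bash
python3 - <<'E'
from h import *
go([.44,-.205,.33],90)
E
```

```text
t35.30 pos [ 0.4575 -0.1323  0.3241] x [-0.468  0.884 -0.004] z [-0.001 -0.005 -1.   ] q [-0.33 -0.16  1.91 -0.01  1.39 -0.82] w 1.0 F [ 1.1  0.5 -0.6]
    [-0.0561, -0.0495, -0.0055] [-0.0008, 0.0014, 0.1551]
  dist 0.075 deg 27.9
```

Request:
apply_moves(plan=[[[-0.014, -0.012, 0, 0, 0, 0.039, -1], [-0.028, -0.024, 0, 0, 0, 0.078, -1], [-0.042, -0.037, 0, 0, 0.001, 0.117, -1], [-0.056, -0.049, 0, -0.001, 0.001, 0.155, -1], [-0.056, -0.049, 0, -0.001, 0.001, 0.155, -1], [-0.056, -0.049, 0, -0.001, 0.001, 0.155, -1], [-0.056, -0.049, 0, -0.001, 0.001, 0.155, -1], [-0.056, -0.049, 0, -0.001, 0.001, 0.155, -1]]])

```text
time: 35.97
tool_pos: [0.4421, -0.2023, 0.3238]
tcp_rot: [-2.212, -2.231, 0.0]
wrist_force: [0.4, -0.3, -0.1]
width: 1.002
```

```bash
python3 - <<'E'
from h import *
go([.44,-.205,.15],90)
snap('wrist','w18')
print(proj(cam('wrist'),[[.44,-.204,.098]]))
E
```

```text
t35.97 pos [ 0.4421 -0.2023  0.3238] x [-0.009  1.    -0.   ] z [-0. -0. -1.] q [-0.48 -0.14  1.9  -0.    1.38 -0.49] w 1.002 F [ 0.4 -0.3 -0.1]
    [-0.0027, -0.002, 0.1738] [-0.0001, 0.0, 0.0027]
  dist 0.1739 deg 0.5
[[276.60023593 176.90124621]]
```

View pics/w18.png

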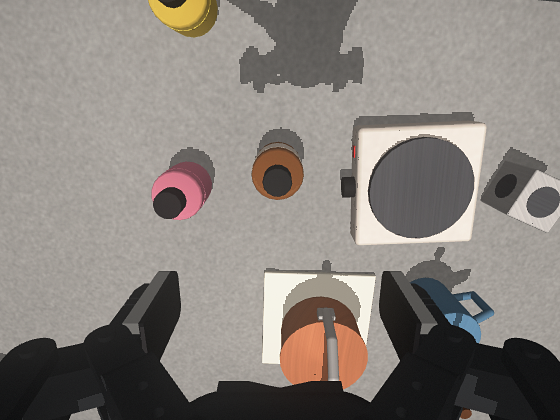

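```bash
python3 - <<'E'
from h import *
b=ray(cam('wrist'),277,181,.098);print(b)
go([b[0],b[1],.051],90)
E
```

```text
[ 0.44043532 -0.20833693  0.098     ]
t36.02 pos [ 0.4421 -0.2022  0.3238] x [-0.009  1.    -0.   ] z [-0. -0. -1.] q [-0.48 -0.14  1.9  -0.    1.38 -0.49] w 1.002 F [-0.7  1.2  0.6]
    [-0.006, -0.0016, 0.2728] [-0.0001, 0.0001, 0.0027]
  dist 0.2729 deg 0.5
```

Request:
apply_moves(plan=[[[-0.002, -0.001, 0.03, 0, 0, 0.003, -1], [-0.004, -0.001, 0.06, 0, 0, 0.003, -1], [-0.006, -0.0015, 0.09, 0, 0, 0.003, -1], [-0.006, -0.0015, 0.12, 0, 0, 0.003, -1], [-0.006, -0.0015, 0.15, 0, 0, 0.003, -1], [-0.006, -0.0015, 0.17, 0, 0, 0.003, -1], [-0.006, -0.0015, 0.175, 0, 0, 0.003, -1], [-0.006, -0.0015, 0.175, 0, 0, 0.003, -1]]])

```text
time: 36.68
tool_pos: [0.4393, -0.2078, 0.1469]
tcp_rot: [-2.22, -2.217, 0.003]
wrist_force: [-0.2, 0.4, 0.8]
width: 1.001
```

```bash
python3 - <<'E'
from h import *
go([.4404,-.2083,.051],90)
snap('wrist','w19')
E
```

```text
t36.68 pos [ 0.4393 -0.2078  0.1469] x [0.001 1.    0.002] z [-0.004  0.002 -1.   ] q [-0.49 -0.    2.1  -0.    1.04 -0.49] w 1.001 F [-0.2  0.4  0.8]
    [-0.0007, 0.0015, 0.0959] [-0.0013, -0.0005, -0.0004]
  dist 0.0959 deg 0.3
```

View pics/w19.png

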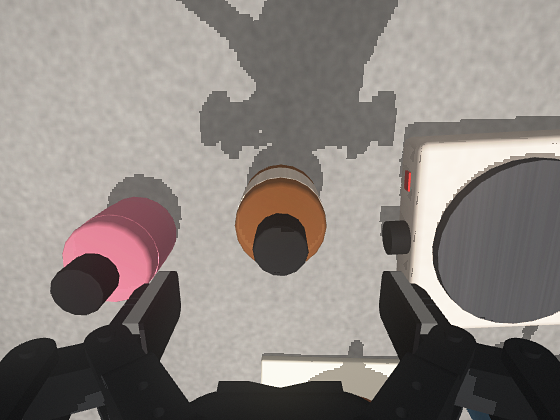

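Request:
apply_moves(plan=[[[0, 0.001, 0.015, 0, 0, 0, -1], [0, 0.001, 0.03, 0, 0, 0, -1], [0, 0.001, 0.045, 0, 0, 0, -1], [0, 0.001, 0.06, 0, 0, 0, -1], [0, 0.001, 0.075, 0, 0, 0, -1], [0, 0.001, 0.09, 0, 0, 0, -1], [0, 0.001, 0.096, 0, 0, 0, -1], [0, 0.001, 0.096, 0, 0, 0, -1]]])

```text
time: 37.4
tool_pos: [0.4418, -0.2093, 0.0531]
tcp_rot: [2.224, 2.218, -0.001]
wrist_force: [0.2, 0.4, -0.4]
width: 0.997
```

Request:
apply_moves(plan=[[[0, 0, 0, 0, 0, 0, -0.6], [0, 0, 0, 0, 0, 0, -0.3], [0, 0, 0, 0, 0, 0, 0], [0, 0, 0, 0, 0, 0, 0.5], [0, 0, 0, 0, 0, 0, 1], [0, 0, 0, 0, 0, 0, 1], [0, 0, 0, 0, 0, 0, 1], [0, 0, 0, 0, 0, 0, 1]]], force=40)

```text
time: 38.07
tool_pos: [0.4423, -0.2099, 0.0545]
tcp_rot: [2.223, 2.217, -0.0]
wrist_force: [-1.8, 0.1, 6.6]
width: 0.674
```

Request:
apply_moves(plan=[[[0, 0, -0.005, 0, 0, 0, 1], [0, 0, -0.02, 0, 0, 0, 1], [0, 0, -0.045, 0, 0, 0, 1], [0, 0, -0.075, 0, 0, 0, 1], [0, 0, -0.105, 0, 0, 0, 1], [0, 0, -0.135, 0, 0, 0, 1], [0, 0, -0.16, 0, 0, 0, 1], [0, 0, -0.17, 0, 0, 0, 1]]])

```text
time: 38.73
tool_pos: [0.4434, -0.2101, 0.2274]
tcp_rot: [2.22, 2.213, 0.003]
wrist_force: [1.6, 0.6, -2.3]
width: 0.671
```

```bash
python3 - <<'E'
from h import *
go([.515,.083,.22],176)
E
```

```text
t38.73 pos [ 0.4434 -0.2101  0.2274] x [ 0.003  1.    -0.004] z [ 0.006 -0.004 -1.   ] q [-0.49 -0.08  2.02 -0.    1.19 -0.49] w 0.671 F [ 1.6  0.6 -2.3]
    [0.2934, 0.0707, 0.0067] [0.0007, 0.0025, -0.4788]
  dist 0.3019 deg 86.2
```

Request:
apply_moves(plan=[[[0.012, 0.003, 0, 0, 0, -0.035, 1], [0.04, 0.01, 0, 0, 0, -0.07, 1], [0.08, 0.02, 0, 0, 0, -0.105, 1], [0.12, 0.03, 0, 0, 0, -0.14, 1], [0.16, 0.039, 0, 0, 0, -0.175, 1], [0.2, 0.049, 0.002, 0, 0, -0.21, 1], [0.235, 0.057, 0.003, 0.001, 0.001, -0.245, 1], [0.26, 0.063, 0.004, 0.001, 0.002, -0.28, 1]]])

```text
time: 39.4
tool_pos: [0.5047, 0.0538, 0.2174]
tcp_rot: [-1.055, -2.95, -0.003]
wrist_force: [0.7, -1.0, -3.0]
width: 0.673
```

```bash
python3 - <<'E'
from h import *
go([.527,.083,.19],176)
E
```

```text
t39.40 pos [0.5047 0.0538 0.2174] x [-0.773  0.634  0.009] z [-0.007  0.005 -1.   ] q [ 0.05 -0.03  1.99  0.01  1.19 -0.83] w 0.673 F [ 0.7 -1.  -3. ]
    [0.001, 0.0367, 0.0274] [0.0006, -0.0027, -0.1965]
  dist 0.0459 deg 35.4
```

Request:
apply_moves(plan=[[[0, 0.006, 0.003, 0, 0, -0.03, 1], [0, 0.013, 0.008, 0, 0, -0.06, 1], [0, 0.02, 0.013, 0, -0.001, -0.095, 1], [0.001, 0.028, 0.018, 0, -0.002, -0.13, 1], [0.001, 0.034, 0.024, 0, -0.003, -0.165, 1], [0.001, 0.037, 0.027, 0, -0.003, -0.197, 1], [0.001, 0.037, 0.027, 0, -0.003, -0.197, 1], [0.001, 0.037, 0.027, 0, -0.003, -0.197, 1]]])

```text
time: 40.07
tool_pos: [0.5271, 0.0798, 0.1903]
tcp_rot: [0.122, 3.139, -0.0]
wrist_force: [0.7, 0.7, -2.9]
width: 0.674
```

```bash
python3 - <<'E'
from h import *
go([.527,.085,.08],176)
snap('wrist','w20')
E
```

```text
t40.07 pos [0.5271 0.0798 0.1903] x [-0.997  0.078 -0.   ] z [ 0. -0. -1.] q [ 0.1   0.04  1.97 -0.    1.13 -1.39] w 0.674 F [ 0.7  0.7 -2.9]
    [0.0005, 0.0052, 0.1103] [-0.0, 0.0001, -0.0025]
  dist 0.1104 deg 0.5
```

View pics/w20.png

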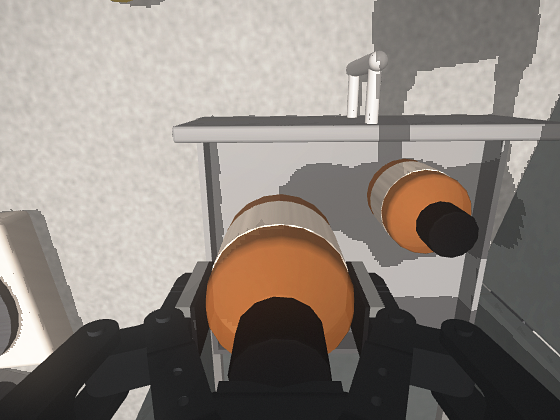

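Request:
apply_moves(plan=[[[0, 0.002, 0.01, 0, 0, 0, 1], [0, 0.003, 0.028, 0, 0, 0, 1], [0, 0.004, 0.052, 0, 0, 0, 1], [0, 0.004, 0.074, 0, 0, 0, 1], [0, 0.004, 0.092, 0, 0, 0, 1], [0, 0.004, 0.102, 0, 0, 0, 1], [0, 0.004, 0.108, 0, 0, 0, 1], [0, 0.004, 0.109, 0, 0, 0, 1]]])

```text
time: 40.78
tool_pos: [0.5278, 0.0837, 0.0813]
tcp_rot: [0.12, 3.138, 0.0]
wrist_force: [-0.7, -0.7, -2.5]
width: 0.678
```

Request:
apply_moves(plan=[[[0, 0, 0, 0, 0, 0, 1], [0, 0, 0, 0, 0, 0, 1], [0, 0, 0.001, 0, 0, 0, 1], [0, 0, 0.002, 0, 0, 0, 1], [0, 0, 0.003, 0, 0, 0, 1], [0, 0, 0.003, 0, 0, 0, 1], [0, 0, 0.003, 0, 0, 0, 1], [0, 0, 0.003, 0, 0, 0, 1]]])

```text
time: 41.45
tool_pos: [0.5286, 0.0839, 0.0796]
tcp_rot: [0.118, 3.136, 0.001]
wrist_force: [1.2, 0.1, -3.9]
width: 0.675
```

Request:
apply_moves(plan=[[[0, 0, 0.001, 0, 0, 0, 1], [0, 0, 0.002, 0, 0, 0, 1], [0, 0, 0.0025, 0, 0, 0, 1], [0, 0, 0.003, 0, 0, 0, 1], [0, 0, 0.003, 0, 0, 0, 1], [0, 0, 0.003, 0, 0, 0, 1], [0, 0, 0.003, 0, 0, 0, 1], [0, 0, 0.003, 0, 0, 0, 1]]])

```text
time: 42.12
tool_pos: [0.5286, 0.0838, 0.0766]
tcp_rot: [0.118, 3.137, 0.001]
wrist_force: [-0.4, -0.3, -1.7]
width: 0.672
```

Nearly seated (force relieving). One more millimetre, release, lift.

Request:
apply_moves(plan=[[[0, 0, 0.0005, 0, 0, 0, 1], [0, 0, 0.001, 0, 0, 0, 1], [0, 0, 0.001, 0, 0, 0, 1], [0, 0, 0.001, 0, 0, 0, -0.4], [0, 0, 0.001, 0, 0, 0, -0.5], [0, 0, 0.001, 0, 0, 0, -0.6], [0, 0, 0.001, 0, 0, 0, -0.8], [0, 0, 0.001, 0, 0, 0, -1]]])

```text
time: 42.78
tool_pos: [0.5286, 0.0839, 0.0754]
tcp_rot: [0.118, 3.137, 0.001]
wrist_force: [-0.2, 0.7, 0.1]
width: 0.995
```

Request:
apply_moves(plan=[[[0, 0, 0, 0, 0, 0, -1], [0, 0, 0, 0, 0, 0, -1], [0, 0, 0, 0, 0, 0, -1], [0, 0, -0.02, 0, 0, 0, -1], [0, 0, -0.05, 0, 0, 0, -1], [0, 0, -0.09, 0, 0, 0, -1], [0, 0, -0.13, 0, 0, 0, -1], [0, 0, -0.17, 0, 0, 0, -1]]])

```text
time: 43.45
tool_pos: [0.5275, 0.0837, 0.2469]
tcp_rot: [0.118, 3.137, 0.0]
wrist_force: [1.1, 0.3, 0.6]
width: 1.001
```

```bash
python3 - <<'E'
from h import *
go([.425,.143,.30],176)
snap('wrist','w21')
E
```

```text
t43.45 pos [0.5275 0.0837 0.2469] x [-0.997  0.075 -0.002] z [ 0.002  0.    -1.   ] q [ 0.11 -0.    1.91 -0.    1.23 -1.38] w 1.001 F [1.1 0.3 0.6]
    [0.1066, 0.0514, -0.0533] [0.0001, 0.0006, -0.0017]
  dist 0.1298 deg 0.3
```

View pics/w21.png

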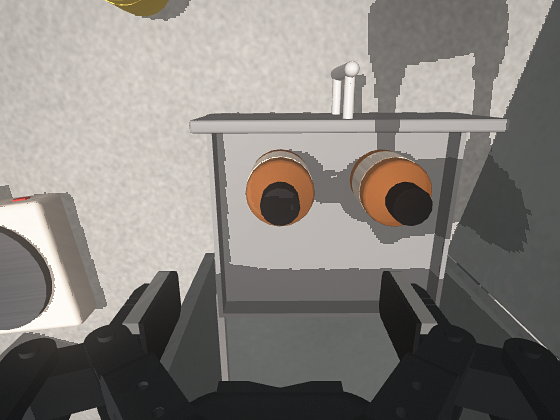

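Request:
apply_moves(plan=[[[0.012, 0.006, -0.006, 0, 0, 0, -1], [0.03, 0.015, -0.013, 0, 0, 0, -1], [0.05, 0.026, -0.02, 0, 0, 0, -1], [0.07, 0.038, -0.02, 0, 0, 0, -1], [0.09, 0.047, -0.01, 0, 0, 0, -1], [0.1, 0.0525, 0, 0, 0, -0.001, -1], [0.1, 0.0525, 0.01, 0, 0, -0.001, -1], [0.1, 0.0525, 0.02, 0, 0, -0.001, -1]]])

```text
time: 44.17
tool_pos: [0.4313, 0.1439, 0.2237]
tcp_rot: [0.111, 3.138, -0.0]
wrist_force: [-0.1, 0.6, 0.6]
width: 1.003
```

```bash
python3 - <<'E'
from h import *
go([.432,.1425,.079],176)
c=cam('wrist');print(proj(c,[[.4323,.1425,.101]]))
snap('wrist','w22'); snap('top','t22')
E
```

```text
t44.17 pos [0.4313 0.1439 0.2237] x [-0.997  0.071 -0.002] z [ 0.002 -0.    -1.   ] q [ 0.27 -0.15  2.09 -0.    1.2  -1.23] w 1.003 F [-0.1  0.6  0.6]
    [-0.0006, -0.0013, 0.1447] [-0.0, 0.0006, -0.0003]
  dist 0.1447 deg 0.1
[[276.98639205 205.25418954]]
```

View pics/w22.png

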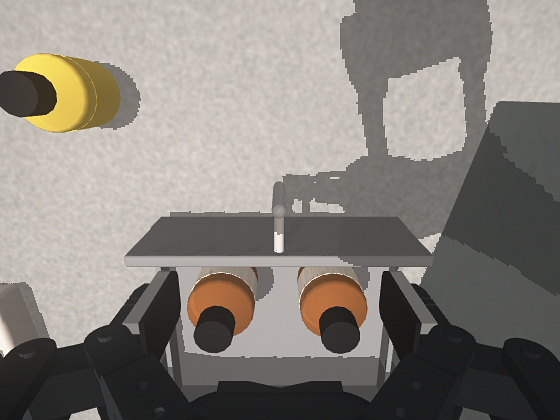

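View pics/t22.png

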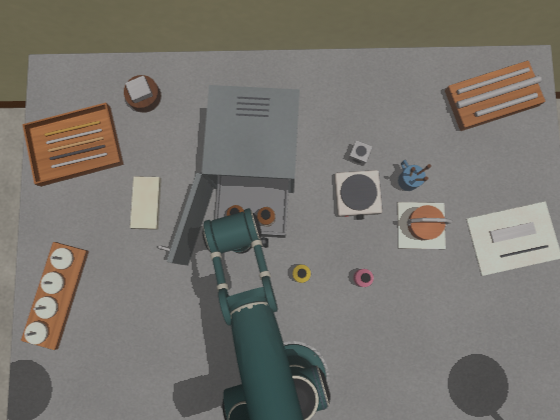

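Request:
apply_moves(plan=[[[-0.001, -0.001, 0.02, 0, 0, 0, -1], [-0.002, -0.001, 0.045, 0, 0, 0, -1], [-0.003, -0.001, 0.07, 0, 0, 0, -1], [-0.003, -0.001, 0.095, 0, 0, 0, -1], [-0.003, -0.001, 0.12, 0, 0, 0, -1], [-0.003, -0.001, 0.138, 0, 0, 0, -1], [-0.003, -0.001, 0.144, 0, 0, 0, -1], [-0.003, -0.001, 0.144, 0, 0, 0, -1]]])

```text
time: 44.93
tool_pos: [0.4347, 0.1417, 0.0794]
tcp_rot: [-0.115, -3.138, 0.002]
wrist_force: [0.0, -0.2, 0.2]
width: 0.998
```

Request:
apply_moves(plan=[[[0, 0, 0, 0, 0, 0, -0.3], [0, 0, 0, 0, 0, 0, 0.3], [0, 0, 0, 0, 0, 0, 0.7], [0, 0, 0, 0, 0, 0, 1], [0, 0, 0, 0, 0, 0, 1], [0, 0, 0, 0, 0, 0, 1], [0, 0, 0, 0, 0, 0, 1], [0, 0, 0, 0, 0, 0, 1]]], force=40)

```text
time: 45.6
tool_pos: [0.4362, 0.1428, 0.082]
tcp_rot: [0.113, 3.136, 0.001]
wrist_force: [-0.4, 0.9, 4.5]
width: 0.112
```

```bash
python3 - <<'E'
from h import *
u=np.array([np.cos(-.068),np.sin(-.068),0])
s=readout.read_state()
go(s['tool_pos']+u*.1,176,-6,n=2)
E
```

```text
t45.60 pos [0.4362 0.1428 0.082 ] x [-0.997  0.072 -0.004] z [ 0.004  0.001 -1.   ] q [ 0.26  0.03  2.21 -0.    0.9  -1.24] w 0.112 F [-0.4  0.9  4.5]
    [-0.05, 0.0002, 0.0002] [0.0001, -0.0161, -0.0004]
    [-0.1, 0.0004, 0.0004] [0.0003, -0.0321, -0.0008]
  dist 0.1 deg 5.8
```

Request:
apply_moves(plan=[[[-0.004, 0, 0, 0, 0, 0, 1], [-0.012, 0, 0, 0, -0.003, 0, 1], [-0.023, 0, 0, 0, -0.008, 0, 1], [-0.036, 0, 0, 0, -0.014, 0, 1], [-0.05, 0, 0, 0, -0.02, 0, 1], [-0.062, 0, 0, 0, -0.026, 0, 1], [-0.071, 0, 0, 0, -0.031, 0, 1], [-0.075, 0, 0, 0, -0.032, 0, 1]]])

```text
time: 46.27
tool_pos: [0.5116, 0.1374, 0.0818]
tcp_rot: [0.11, 3.035, -0.004]
wrist_force: [-1.6, 3.4, 5.6]
width: 0.118
```

```bash
python3 - <<'E'
from h import *
u=np.array([np.cos(-.068),np.sin(-.068),0])
s=readout.read_state()
go(s['tool_pos']+u*.075,176,-24,n=2)
E
```

```text
t46.27 pos [0.5116 0.1374 0.0818] x [-0.992  0.072 -0.105] z [ 0.105 -0.006 -0.994] q [ 0.23  0.1   2.14 -0.04  0.8  -1.24] w 0.118 F [-1.6  3.4  5.6]
    [-0.0373, 0.0002, 0.0039] [0.0001, -0.05, -0.0004]
    [-0.0746, 0.0003, 0.0079] [0.0001, -0.0999, -0.0009]
  dist 0.075 deg 18.0
```

Request:
apply_moves(plan=[[[-0.004, 0, 0, 0, -0.006, 0, 1], [-0.012, 0, 0.001, 0, -0.016, 0, 1], [-0.023, 0, 0.002, 0, -0.03, 0, 1], [-0.036, 0, 0.004, 0, -0.05, 0, 1], [-0.05, 0, 0.005, 0, -0.068, 0, 1], [-0.062, 0, 0.006, 0, -0.084, 0, 1], [-0.071, 0, 0.0075, 0, -0.096, 0, 1], [-0.075, 0, 0.008, 0, -0.1, 0, 1]]])

```text
time: 46.93
tool_pos: [0.5861, 0.1321, 0.0815]
tcp_rot: [0.097, 2.719, -0.019]
wrist_force: [-1.9, 2.5, 5.5]
width: 0.115
```

```bash
python3 - <<'E'
from h import *
u=np.array([np.cos(-.068),np.sin(-.068),0])
s=readout.read_state()
go(s['tool_pos']+u*(.6403-s['tool_pos'][0]),176,-26,n=2)
E
```

```text
t46.93 pos [0.5861 0.1321 0.0815] x [-0.91   0.065 -0.408] z [ 0.407 -0.028 -0.913] q [ 0.25  0.1   2.2  -0.3   0.45 -1.01] w 0.115 F [-1.9  2.5  5.5]
    [-0.0247, 0.0001, 0.0111] [0.0001, -0.0053, -0.0002]
    [-0.0494, 0.0001, 0.0221] [0.0001, -0.0105, -0.0004]
  dist 0.0542 deg 1.9
```

Request:
apply_moves(plan=[[[-0.003, 0, 0.001, 0, 0, 0, 1], [-0.009, 0, 0.004, 0, -0.002, 0, 1], [-0.017, 0, 0.0075, 0, -0.004, 0, 1], [-0.026, 0, 0.0115, 0, -0.006, 0, 1], [-0.035, 0, 0.0155, 0, -0.008, 0, 1], [-0.043, 0, 0.019, 0, -0.01, 0, 1], [-0.048, 0, 0.0215, 0, -0.01, 0, 1], [-0.051, 0, 0.0228, 0, -0.01, 0, 1]]])

```text
time: 47.6
tool_pos: [0.6426, 0.128, 0.0814]
tcp_rot: [0.097, 2.69, -0.021]
wrist_force: [-24.1, 10.7, 21.3]
width: 0.115
```

Request:
apply_moves(plan=[[[-0.001, 0, 0.0005, 0, 0, 0, 1], [-0.002, 0, 0.001, 0, 0, 0, 1], [-0.003, 0, 0.0015, 0, 0, 0, 1], [-0.003, 0, 0.0015, 0, 0, 0, 1], [-0.003, 0, 0.0015, 0, 0, 0, 1], [-0.003, 0, 0.0015, 0, 0, 0, 1], [-0.003, 0, 0.0015, 0, 0, 0, 1], [-0.003, 0, 0.0015, 0, 0, 0, 1]]])

```text
time: 48.27
tool_pos: [0.6426, 0.128, 0.0814]
tcp_rot: [0.098, 2.695, -0.022]
wrist_force: [-20.1, 7.4, 19.3]
width: 0.117
```

Request:
apply_moves(plan=[[[0.002, 0, -0.001, 0, 0, 0, 1], [0.003, 0, -0.0015, 0, 0, 0, 1], [0.003, 0, -0.0015, 0, 0, 0, 1], [0.003, 0, -0.0015, 0, 0, 0, 0.6], [0.003, 0, -0.0015, 0, 0, 0, 0], [0.003, 0, -0.0015, 0, 0, 0, -0.5], [0.003, 0, -0.0015, 0, 0, 0, -1], [0.003, 0, -0.0015, 0, 0, 0, -1]]])

```text
time: 48.93
tool_pos: [0.6412, 0.1271, 0.0806]
tcp_rot: [0.098, 2.692, -0.022]
wrist_force: [0.4, -0.4, 0.5]
width: 0.761
```

```bash
python3 - <<'E'
from h import *
s=readout.read_state()
Rc=R.from_rotvec(s['tcp_rot']).as_matrix()
go(s['tool_pos']-Rc[:,2]*.09,176,-26,n=1)
snap('wrist','w23')
c=cam('wrist');print(proj(c,[[.6403,.1289,.101]]))
E
```

```text
t48.93 pos [0.6412 0.1271 0.0806] x [-0.899  0.065 -0.433] z [ 0.432 -0.032 -0.901] q [ 0.22  0.19  2.11 -0.31  0.43 -1.03] w 0.761 F [ 0.4 -0.4  0.5]
    [0.0, 0.0, -0.09] [-0.0004, -0.0018, -0.0008]
  dist 0.09 deg 0.4
[[282.15431548 342.78374353]]
```

View pics/w23.png

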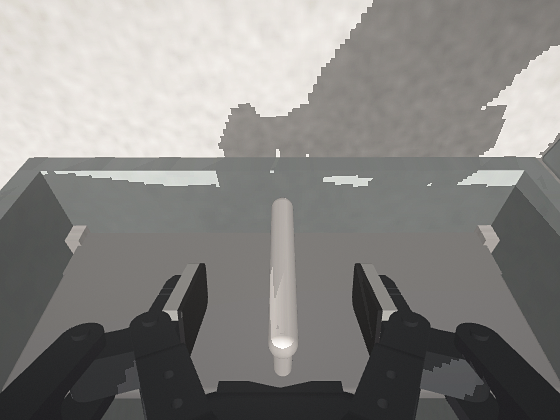

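Request:
apply_moves(plan=[[[0, 0, -0.012, 0, 0, 0, -1], [0, 0, -0.03, 0, 0, 0, -1], [0.003, 0, -0.05, 0, 0, 0, -1], [0.01, 0, -0.075, 0, 0, 0, -1], [0.02, 0, -0.1, 0, 0, 0, -1], [0.03, 0, -0.13, 0, 0, 0, -1], [0.035, 0, -0.16, 0, 0, 0, -1], [0.035, 0, -0.19, 0, 0, 0, -1]]])

```text
time: 49.65
tool_pos: [0.5251, 0.1355, 0.2375]
tcp_rot: [0.097, 2.693, -0.022]
wrist_force: [0.8, 0.4, -0.2]
width: 1.003
```

```bash
python3 - <<'E'
from h import *
go([.43,.20,.40],120)
c=cam('wrist');snap('wrist','w24');print(proj(c,[[.6403,.1289,.101]]))
E
```

```text
t49.65 pos [0.5251 0.1355 0.2375] x [-0.899  0.065 -0.432] z [ 0.431 -0.031 -0.902] q [ 0.3  -0.22  2.19 -0.23  0.77 -1.07] w 1.003 F [ 0.8  0.4 -0.2]
    [0.0195, 0.0575, -0.1895] [0.0693, 0.1307, 0.3051]
  dist 0.199 deg 61.0
[[280.81461327 234.58550493]]
```

View pics/w24.png

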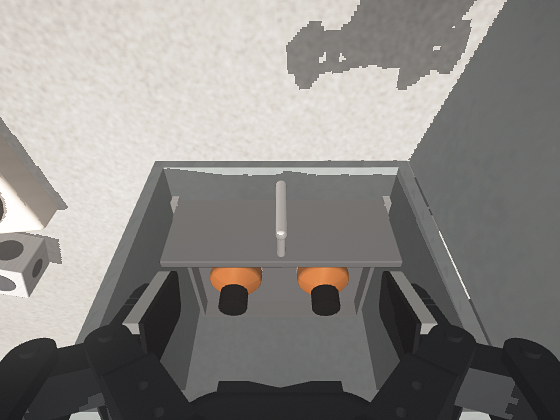

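```bash
python3 - <<'E'
from h import *
go([.4237,.398,.38],73)
E
```

```text
t49.70 pos [0.5274 0.1367 0.2451] x [-0.895  0.066 -0.441] z [ 0.44  -0.028 -0.898] q [ 0.3  -0.23  2.18 -0.23  0.78 -1.07] w 0.997 F [0.5 0.6 3.3]
    [0.0505, 0.2538, -0.174] [0.1311, 0.1027, 0.5603]
  dist 0.3118 deg 105.2
```

Request:
apply_moves(plan=[[[-0.015, 0.005, -0.038, 0.01, 0.008, 0.04, -1], [-0.025, 0.015, -0.075, 0.02, 0.016, 0.08, -1], [-0.02, 0.045, -0.11, 0.03, 0.024, 0.12, -1], [-0.01, 0.08, -0.135, 0.04, 0.031, 0.16, -1], [0, 0.115, -0.15, 0.05, 0.038, 0.2, -1], [0.015, 0.15, -0.16, 0.058, 0.045, 0.24, -1], [0.03, 0.19, -0.168, 0.066, 0.052, 0.28, -1], [0.04, 0.225, -0.172, 0.075, 0.059, 0.32, -1]]])

```text
time: 50.37
tool_pos: [0.4329, 0.3665, 0.3773]
tcp_rot: [1.463, 2.519, -0.016]
wrist_force: [0.4, -0.1, 0.7]
width: 0.999
```

```bash
python3 - <<'E'
from h import *
go([.4237,.398,.36],73)
E
```

```text
t50.37 pos [0.4329 0.3665 0.3773] x [-0.476  0.856 -0.201] z [ 0.19  -0.123 -0.974] q [ 0.79 -0.02  1.71 -0.23  1.41  0.3 ] w 0.999 F [ 0.4 -0.1  0.7]
    [0.0348, 0.0062, 0.0112] [0.0579, 0.0473, 0.2583]
  dist 0.0371 deg 48.4
```

Request:
apply_moves(plan=[[[0.006, 0.001, 0.002, 0.008, 0.007, 0.037, -1], [0.012, 0.002, 0.004, 0.017, 0.014, 0.074, -1], [0.018, 0.003, 0.006, 0.025, 0.02, 0.11, -1], [0.024, 0.004, 0.008, 0.033, 0.027, 0.147, -1], [0.03, 0.005, 0.01, 0.041, 0.034, 0.184, -1], [0.035, 0.006, 0.011, 0.05, 0.04, 0.221, -1], [0.035, 0.006, 0.011, 0.058, 0.047, 0.258, -1], [0.035, 0.006, 0.011, 0.058, 0.047, 0.258, -1]]])

```text
time: 51.03
tool_pos: [0.425, 0.3954, 0.358]
tcp_rot: [2.522, 1.871, -0.006]
wrist_force: [-0.4, 0.0, -0.1]
width: 1.002
```

```bash
python3 - <<'E'
from h import *
go([.4232,.398,.215],73)
c=cam('wrist');snap('wrist','w25')
th=1.8
import numpy as np
b=np.array([.4232,.398])-.004*np.array([np.cos(np.radians(73)),np.sin(np.radians(73))])
print('expected bar top',b,proj(c,[[*b,.235]]))
E
```

```text
t51.03 pos [0.425  0.3954 0.358 ] x [ 0.29   0.957 -0.004] z [-0.002 -0.004 -1.   ] q [ 0.71  0.04  1.66 -0.    1.44  1.  ] w 1.002 F [-0.4  0.  -0.1]
    [0.0025, -0.0023, 0.143] [-0.0003, 0.0013, 0.0008]
  dist 0.1431 deg 0.3
expected bar top [0.42203051 0.39417478] [[275.33451276 208.31649241]]
```

View pics/w25.png

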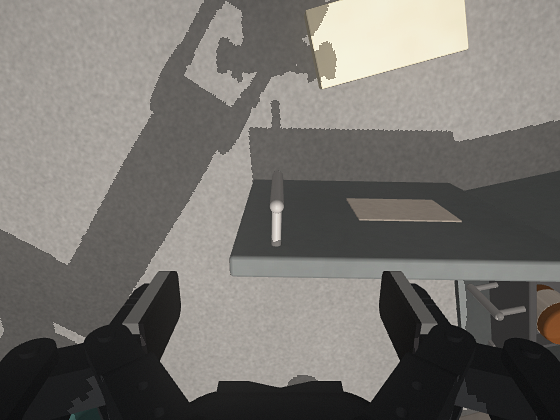

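Request:
apply_moves(plan=[[[0.001, -0.001, 0.02, 0, 0, 0, -1], [0.002, -0.002, 0.045, 0, 0, 0, -1], [0.003, -0.002, 0.07, 0, 0.001, 0, -1], [0.003, -0.002, 0.095, 0, 0.001, 0.001, -1], [0.003, -0.002, 0.12, 0, 0.001, 0.001, -1], [0.003, -0.002, 0.138, 0, 0.001, 0.001, -1], [0.003, -0.002, 0.143, 0, 0.001, 0.001, -1], [0.003, -0.002, 0.143, 0, 0.001, 0.001, -1]]])

```text
time: 51.75
tool_pos: [0.4224, 0.398, 0.213]
tcp_rot: [2.519, 1.875, -0.008]
wrist_force: [0.2, 0.4, 0.5]
width: 1.001
```

Request:
apply_moves(plan=[[[0, 0, 0, 0, 0, 0, -0.3], [0, 0, 0, 0, 0, 0, 0.3], [0, 0, 0, 0, 0, 0, 0.7], [0, 0, 0, 0, 0, 0, 1], [0, 0, 0, 0, 0, 0, 1], [0, 0, 0, 0, 0, 0, 1], [0, 0, 0, 0, 0, 0, 1], [0, 0, 0, 0, 0, 0, 1]]], force=35)

```text
time: 52.42
tool_pos: [0.4235, 0.3992, 0.2153]
tcp_rot: [2.523, 1.872, -0.002]
wrist_force: [-2.4, 1.0, 4.2]
width: 0.117
```

```bash
python3 arc.py -0.45; python3 - <<'E'
# circle fit of gripped TCP positions while opening
import numpy as np
from scipy.optimize import least_squares
P=np.array([[.4576,.0941],[.4035,.1797],[.3874,.2797],[.424,.3999],[.5184,.0478]])
r=least_squares(lambda h:np.linalg.norm(P-h[:2],axis=1)-h[2],[.64,.27,.252]);print(r.x,r.fun)
E
```

```text
t52.42 pos [0.4235 0.3992 0.2153] F [-2.4  1.   4.2] q [ 0.71  0.11  1.85 -0.    1.18  1.01] w 0.117 r 0.2531 z [-0.001 -0.001 -1.   ] xyaw 73.2
  [-0.0067, -0.0016, 0.0000, -0.000, -0.000, -0.0086, 1],
  [-0.0201, -0.0042, 0.0000, -0.000, -0.000, -0.0258, 1],
  [-0.0381, -0.0065, 0.0000, -0.000, -0.000, -0.0487, 1],
  [-0.0586, -0.0075, 0.0001, -0.000, -0.000, -0.0745, 1],
  [-0.0791, -0.0069, 0.0001, -0.000, -0.000, -0.1003, 1],
  [-0.0972, -0.0050, 0.0001, -0.000, -0.000, -0.1232, 1],
  [-0.1084, -0.0031, 0.0001, -0.000, -0.000, -0.1375, 1],
  [-0.1129, -0.0022, 0.0001, -0.000, -0.000, -0.1432, 1],
[0.63891316 0.26880045 0.25174193] [ 4.11267764e-05 -3.12920303e-05  7.28971642e-06  1.50804524e-06
 -1.86323980e-05]
```

```bash
sed -i 's/H=np.array.*/H=np.array([.6389,.2688])/' arc.py; python3 arc.py -0.45
```

```text
t52.42 pos [0.4235 0.3992 0.2153] F [-2.4  1.   4.2] q [ 0.71  0.11  1.85 -0.    1.18  1.01] w 0.117 r 0.2518 z [-0.001 -0.001 -1.   ] xyaw 73.2
  [-0.0066, -0.0016, 0.0000, -0.000, -0.000, -0.0086, 1],
  [-0.0199, -0.0042, 0.0000, -0.000, -0.000, -0.0258, 1],
  [-0.0379, -0.0067, 0.0000, -0.000, -0.000, -0.0487, 1],
  [-0.0583, -0.0078, 0.0001, -0.000, -0.000, -0.0745, 1],
  [-0.0786, -0.0073, 0.0001, -0.000, -0.000, -0.1003, 1],
  [-0.0967, -0.0055, 0.0001, -0.000, -0.000, -0.1232, 1],
  [-0.1079, -0.0037, 0.0001, -0.000, -0.000, -0.1375, 1],
  [-0.1123, -0.0028, 0.0001, -0.000, -0.000, -0.1432, 1],
```

Request:
apply_moves(plan=[[[-0.0066, -0.0016, 0, 0, 0, -0.0086, 1], [-0.02, -0.0042, 0, 0, 0, -0.0258, 1], [-0.038, -0.0067, 0, 0, 0, -0.0487, 1], [-0.0583, -0.0078, 0, 0, 0, -0.0745, 1], [-0.0786, -0.0073, 0, 0, 0, -0.1, 1], [-0.0967, -0.0055, 0, 0, 0, -0.123, 1], [-0.108, -0.0037, 0, 0, 0, -0.1375, 1], [-0.1123, -0.0028, 0, 0, 0, -0.143, 1]]])

```text
time: 53.08
tool_pos: [0.3881, 0.291, 0.2153]
tcp_rot: [2.041, 2.387, -0.002]
wrist_force: [-2.2, 1.0, 3.6]
width: 0.112
```

```bash
python3 arc.py -0.45
```

```text
t53.08 pos [0.3881 0.291  0.2153] F [-2.2  1.   3.6] q [ 0.59 -0.07  2.04 -0.    1.18  0.44] w 0.112 r 0.2518 z [-0.    -0.002 -1.   ] xyaw 98.9
  [-0.0066, -0.0016, 0.0000, -0.000, -0.000, -0.0086, 1],
  [-0.0200, -0.0041, 0.0000, -0.000, -0.000, -0.0258, 1],
  [-0.0379, -0.0064, 0.0001, -0.000, -0.000, -0.0487, 1],
  [-0.0583, -0.0075, 0.0001, -0.000, -0.000, -0.0745, 1],
  [-0.0787, -0.0069, 0.0001, -0.000, -0.000, -0.1003, 1],
  [-0.0967, -0.0049, 0.0001, -0.000, -0.000, -0.1232, 1],
  [-0.1079, -0.0031, 0.0002, -0.000, -0.000, -0.1375, 1],
  [-0.1123, -0.0022, 0.0002, -0.000, -0.000, -0.1432, 1],
```

Same rows again.

Request:
apply_moves(plan=[[[-0.0066, -0.0016, 0, 0, 0, -0.0086, 1], [-0.02, -0.0041, 0, 0, 0, -0.0258, 1], [-0.038, -0.0064, 0, 0, 0, -0.0487, 1], [-0.0583, -0.0075, 0, 0, 0, -0.0745, 1], [-0.0786, -0.007, 0, 0, 0, -0.1, 1], [-0.0967, -0.005, 0, 0, 0, -0.123, 1], [-0.108, -0.0031, 0, 0, 0, -0.1375, 1], [-0.1123, -0.0022, 0, 0, 0, -0.143, 1]]])

```text
time: 53.75
tool_pos: [0.4035, 0.1794, 0.2153]
tcp_rot: [-1.459, -2.782, 0.005]
wrist_force: [-6.0, -1.0, 5.2]
width: 0.115
```

```bash
python3 arc.py -0.45
```

```text
t53.75 pos [0.4035 0.1794 0.2153] F [-6.  -1.   5.2] q [ 0.36 -0.16  2.12 -0.    1.19 -0.24] w 0.115 r 0.2518 z [-0.002 -0.003 -1.   ] xyaw 124.6
  [-0.0066, -0.0015, 0.0000, -0.000, -0.000, -0.0086, 1],
  [-0.0200, -0.0041, 0.0000, -0.000, -0.000, -0.0258, 1],
  [-0.0380, -0.0063, 0.0001, -0.000, -0.000, -0.0487, 1],
  [-0.0583, -0.0073, 0.0001, -0.000, -0.000, -0.0745, 1],
  [-0.0787, -0.0067, 0.0001, -0.000, -0.000, -0.1003, 1],
  [-0.0967, -0.0047, 0.0001, -0.000, -0.000, -0.1232, 1],
  [-0.1079, -0.0028, 0.0001, -0.000, -0.000, -0.1375, 1],
  [-0.1123, -0.0019, 0.0001, -0.000, -0.000, -0.1432, 1],
```

Request:
apply_moves(plan=[[[-0.0066, -0.0018, 0, 0, 0, -0.0086, 1], [-0.02, -0.0045, 0, 0, 0, -0.0258, 1], [-0.038, -0.007, 0, 0, 0, -0.0487, 1], [-0.0583, -0.008, 0, 0, 0, -0.0745, 1], [-0.0786, -0.0072, 0, 0, 0, -0.1, 1], [-0.0967, -0.0052, 0, 0, 0, -0.123, 1], [-0.108, -0.0035, 0, 0, 0, -0.1375, 1], [-0.1123, -0.0025, 0, 0, 0, -0.143, 1]]])

```text
time: 54.42
tool_pos: [0.4662, 0.0855, 0.2153]
tcp_rot: [-0.803, -3.037, 0.005]
wrist_force: [-4.2, -2.0, 6.3]
width: 0.117
```

```bash
python3 arc.py -0.38; python3 - <<'E'
from h import *
# expected shut TCP pose
H=np.array([.6389,.2688])
for a in (-.065,-.0744):
    loc=np.array([-.057,-.245]); c,s=np.cos(a),np.sin(a); print(a,H+np.array([c*loc[0]-s*loc[1],s*loc[0]+c*loc[1]]), 180+np.degrees(a))
E
```

```text
t54.42 pos [0.4662 0.0855 0.2153] F [-4.2 -2.   6.3] q [ 0.13 -0.1   2.06 -0.    1.18 -0.92] w 0.117 r 0.2518 z [-0.001 -0.003 -1.   ] xyaw 150.4
  [-0.0056, -0.0013, 0.0000, -0.000, -0.000, -0.0073, 1],
  [-0.0169, -0.0035, 0.0000, -0.000, -0.000, -0.0218, 1],
  [-0.0320, -0.0056, 0.0000, -0.000, -0.000, -0.0411, 1],
  [-0.0492, -0.0069, 0.0001, -0.000, -0.000, -0.0629, 1],
  [-0.0664, -0.0070, 0.0001, -0.000, -0.000, -0.0847, 1],
  [-0.0817, -0.0061, 0.0001, -0.000, -0.000, -0.1040, 1],
  [-0.0912, -0.0051, 0.0001, -0.000, -0.000, -0.1161, 1],
  [-0.0950, -0.0046, 0.0001, -0.000, -0.000, -0.1210, 1],
-0.065 [0.56610658 0.02801977] 176.27577433164964
-0.0744 [0.5638465  0.02871466] 175.73719400422667
```

Request:
apply_moves(plan=[[[-0.0056, -0.0015, 0, 0, 0, -0.0073, 1], [-0.017, -0.0038, 0, 0, 0, -0.0218, 1], [-0.032, -0.006, 0, 0, 0, -0.041, 1], [-0.049, -0.0073, 0, 0, 0, -0.063, 1], [-0.0664, -0.0073, 0, 0, 0, -0.085, 1], [-0.082, -0.0065, 0, 0, 0, -0.104, 1], [-0.091, -0.0055, 0, 0, 0, -0.116, 1], [-0.095, -0.005, 0, 0, 0, -0.121, 1]]])

```text
time: 55.08
tool_pos: [0.5466, 0.0345, 0.2153]
tcp_rot: [-0.215, -3.134, 0.006]
wrist_force: [-1.9, -4.7, 4.0]
width: 0.113
```

```bash
python3 arc.py -0.08
```

```text
t55.08 pos [0.5466 0.0345 0.2153] F [-1.9 -4.7  4. ] q [ 0.02  0.05  1.92 -0.    1.18 -1.41] w 0.113 r 0.2518 z [-0.    -0.004 -1.   ] xyaw 172.2
  [-0.0012, -0.0003, 0.0000, -0.000, -0.000, -0.0015, 1],
  [-0.0035, -0.0008, 0.0000, -0.000, -0.000, -0.0046, 1],
  [-0.0067, -0.0015, 0.0000, -0.000, -0.000, -0.0087, 1],
  [-0.0102, -0.0023, 0.0000, -0.000, -0.000, -0.0132, 1],
  [-0.0138, -0.0029, 0.0000, -0.000, -0.000, -0.0178, 1],
  [-0.0170, -0.0035, 0.0000, -0.000, -0.000, -0.0219, 1],
  [-0.0189, -0.0038, 0.0000, -0.000, -0.000, -0.0244, 1],
  [-0.0197, -0.0040, 0.0000, -0.000, -0.000, -0.0255, 1],
```

Request:
apply_moves(plan=[[[-0.002, -0.0006, 0, 0, 0, -0.003, 1], [-0.005, -0.0013, 0, 0, 0, -0.006, 1], [-0.008, -0.002, 0, 0, 0, -0.01, 1], [-0.011, -0.0027, 0, 0, 0, -0.014, 1], [-0.014, -0.0033, 0, 0, 0, -0.018, 1], [-0.0165, -0.0038, 0, 0, 0, -0.021, 1], [-0.018, -0.004, 0, 0, 0, -0.023, 1], [-0.018, -0.004, 0, 0, 0, -0.023, 1]]])

```text
time: 55.75
tool_pos: [0.5631, 0.0287, 0.2153]
tcp_rot: [-0.102, -3.14, 0.006]
wrist_force: [-1.3, -5.7, 3.8]
width: 0.117
```

```bash
python3 arc.py -0.02
```

```text
t55.75 pos [0.5631 0.0287 0.2153] F [-1.3 -5.7  3.8] q [ 0.01  0.08  1.88 -0.    1.18 -1.5 ] w 0.117 r 0.2518 z [-0.    -0.004 -1.   ] xyaw 176.3
  [-0.0003, -0.0001, 0.0000, 0.000, -0.000, -0.0004, 1],
  [-0.0009, -0.0002, 0.0000, 0.000, -0.000, -0.0011, 1],
  [-0.0017, -0.0004, 0.0000, 0.000, -0.000, -0.0022, 1],
  [-0.0025, -0.0006, 0.0000, 0.000, -0.000, -0.0033, 1],
  [-0.0034, -0.0008, 0.0000, 0.000, -0.000, -0.0045, 1],
  [-0.0042, -0.0010, 0.0000, 0.000, -0.000, -0.0055, 1],
  [-0.0047, -0.0011, 0.0000, 0.000, -0.000, -0.0061, 1],
  [-0.0049, -0.0012, 0.0000, 0.000, -0.000, -0.0064, 1],
```

Request:
apply_moves(plan=[[[-0.0005, 0, 0, 0, 0, 0, 1], [-0.001, 0, 0, 0, 0, 0, 1], [-0.002, 0, 0, 0, 0, 0, 1], [-0.003, -0.0005, 0, 0, 0, 0, 1], [-0.004, -0.0005, 0, 0, 0, 0, 1], [-0.004, -0.0005, 0, 0, 0, 0, 1], [-0.004, -0.0005, 0, 0, 0, 0, 1], [-0.004, -0.0005, 0, 0, 0, 0, 1]]])

```text
time: 56.42
tool_pos: [0.5639, 0.0284, 0.2153]
tcp_rot: [-0.102, -3.133, 0.005]
wrist_force: [-12.1, -4.5, 9.6]
width: 0.118
```

Request:
apply_moves(plan=[[[-0.001, 0, 0, 0, 0, 0, 1], [-0.002, 0, 0, 0, 0, 0, 1], [-0.002, 0, 0, 0, 0, 0, 1], [-0.001, 0, 0, 0, 0, 0, 0.7], [0, 0, 0, 0, 0, 0, 0.2], [0.001, 0, 0, 0, 0, 0, -0.4], [0.001, 0, 0, 0, 0, 0, -1], [0.001, 0, 0, 0, 0, 0, -1]]])

```text
time: 57.08
tool_pos: [0.5658, 0.0289, 0.2148]
tcp_rot: [-0.101, -3.139, 0.002]
wrist_force: [0.1, 0.1, 0.8]
width: 0.714
```

Request:
apply_moves(plan=[[[0, 0, 0, 0, 0, 0, -1], [0, 0, -0.005, 0, 0, 0, -1], [0, 0, -0.02, 0, 0, 0, -1], [0, 0, -0.045, 0, 0, 0, -1], [0, 0, -0.08, 0, 0, 0, -1], [0.02, 0, -0.12, 0, 0, 0, -1], [0.05, 0, -0.155, 0, 0, 0, -1], [0.08, 0, -0.18, 0, 0, 0, -1]]])

```text
time: 57.75
tool_pos: [0.4899, 0.0338, 0.395]
tcp_rot: [0.102, 3.138, -0.002]
wrist_force: [0.4, 0.4, 0.1]
width: 0.998
```

```bash
python3 - <<'E'
from h import *
st(); c=cam('wrist')
snap('wrist','w26'); snap('top','t26'); snap('scene','s26')
p=np.load('cup.npy'); exec(open('fit.py').read().split("obs=")[0].split("im=cv2")[0]) if 0 else None
E
```

```text
{'time': 57.75, 'q': [0.0192, -0.1478, 1.7766, -0.0016, 1.5108, -1.4864], 'joint_torque': [-0.5707, -24.5253, -37.2391, -0.0534, -0.6217, -0.0757], 'tool_pos': [0.4899, 0.0338, 0.395], 'tcp_rot': [0.1022, 3.1379, -0.0023], 'wrist_force': [0.3902, 0.4458, 0.0548], 'torque': [-0.0188, -0.0206, -0.0043], 'width': 0.9984}
```

View pics/w26.png

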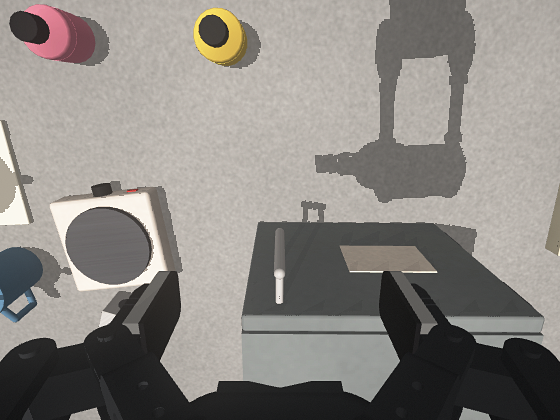

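View pics/t26.png

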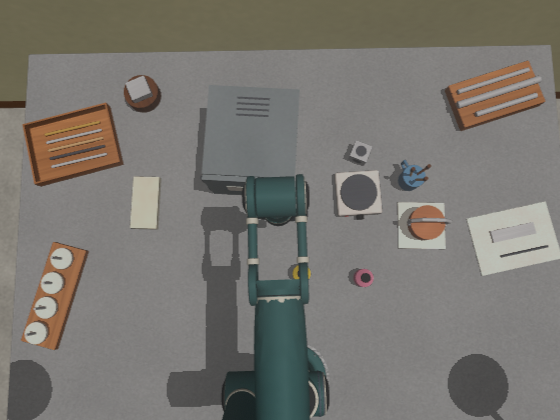

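View pics/s26.png

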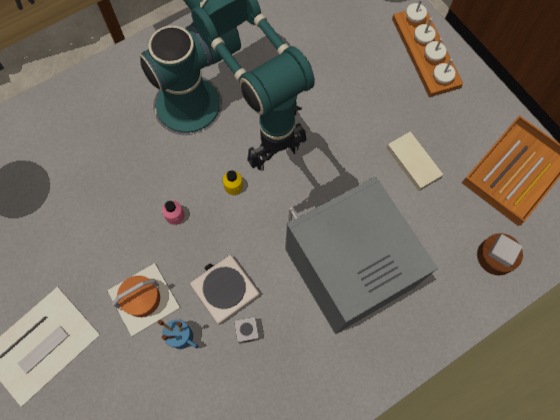

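```bash
python3 - <<'E'
from h import *
im=cv2.imread('pics/raw_w26.png'); cv2.imwrite('pics/c7.png',cv2.resize(im[290:350,230:390],None,fx=5,fy=5,interpolation=cv2.INTER_CUBIC))
c=cam('wrist'); 
for u,v in [(243,317),(542,316.5),(243,333),(544,333)]: print(ray(c,u,v,.248))
E
```

```text
[ 0.60663306 -0.00700275  0.248     ]
[0.62379612 0.26831302 0.248     ]
[ 0.62429509 -0.00875044  0.248     ]
[0.64240781 0.2733337  0.248     ]
```

View pics/c7.png

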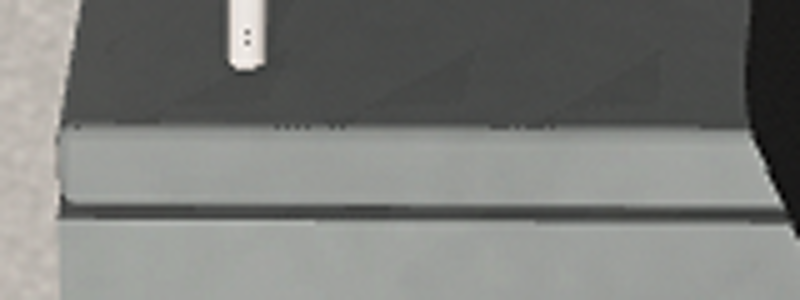

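```bash
python3 - <<'E'
from h import *
print(bot.finish_job())
E
```

```text
the job is handed in; nothing more can be done
None
```

The bench is shut down and the job is handed in at about 58 s on the robot's clock; no verdict was reported.

- **Pot:** it was lifted level by its arch handle. It now stands on the tile, about 4 mm from the tile's centre by the wrist camera.
- **Cupboard:** the door was swung open by its handle to about 1.8 rad. The tray was drawn out and the two amber bottles were stood upright in it. No tubs were found on the bench.
- **Closing up:** the tray was pushed home to its stop, and the last look inside showed both bottles upright. The door was then shut to its stop, with an even seam along its top.
- **Left alone:** the yellow and pink look-alikes, doming block, mug and brick were not touched, and they look unmoved in the last top and scene pictures. The gripper was open and clear of everything.

**Disagreements:** the top, scene and wrist cameras differed by up to about 8 mm on early positions, so I used the wrist camera for the grasps. My first cupboard angle was also slightly off. That showed up only as a few newtons of side force while pulling the tray. The highest single wrist-force reading I saw was about 24 N on one axis, when the tray met its stop.

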